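# Change a screw-jaw fixture over to the next part

## Task

Change the fixture over for the next part: first clear every black end cap left on its bed and stand them upright in the pine crate, and only then give the screw a shot of oil by pressing the oiler's sprung cap right down and letting it up. Then stand the tapered housing upright on the bed between the jaws, in the middle of the jaws' width with its flange square to them, and crank the handwheel until the sliding jaw's pointer stands at the brass mark on the scale. Leave the screwdriver, the carton and the spanner where they are.

Things in the scene. Friction and masses are not known exactly. Their poses are not given: they have to be found in the camera images.
- fixture: Grey fixture bolted down, like a wide low machine vice with a handwheel. Origin: centre of its underside, on the bench; y axis along the screw from the handwheel end (-y) to the fixed jaw (+y), z up. Bed top 55 mm above the bench, 160 mm wide in x (+-80), y = -135 to +165 mm. A screw bearing block stands on it at y = -135 to -115 mm, top 100 mm above the bench.
- pointer (a point): Tip of the small steel pointer on the sliding jaw's +x side, level with the jaw's face; it travels along the engraved scale (lines every 5 mm) on the +x edge of the bed. Axes as the fixture's.
- mark (a point): Brass index clip on the scale, 3 mm wide, at fixture x = +76, y = +62 mm: the setting for the new housing (68 mm between the jaws). Axes as the fixture's. The jaw is set when the pointer stands opposite it, that is at the same fixture y.
- bed_centre (a point): Point on the bed's top surface where the middle of the housing belongs when the jaw is at the mark: fixture x = 0, y = +96, z = 55 mm. Axes as the fixture's. The fixed jaw's face is 34 mm beyond it (fixture y = +130 mm), 120 mm wide in x, its top 87 mm above the bench.
- jaw (a joint): Travel of the sliding jaw towards the fixed jaw, m: 0 = fully open (135 mm between the jaw faces), 0.067 = pointer at the brass mark (68 mm), end stop at 0.078. The jaw is 120 mm wide in x, 70 mm long, top 87 mm above the bench, and is moved only by the handwheel. It starts within 10 mm of fully open.
- handwheel (a joint): Handwheel angle, rad, counted over many turns; 10 mm of jaw travel per turn (jaw = 0.010 * angle / 2 pi). It grows, and the jaw closes, as the wheel is turned clockwise seen from its handle side (looking along fixture +y). At 0 and each full turn the crank handle is straight up; a quarter turn later it is towards fixture +x. About 2 N at the handle; stays where left.
- crank (a point): Point on the centre line of the crank handle: a black level bar, 20 mm diameter, fixture y = -153 to -218 mm, 30 mm off the wheel's axis. This point is at fixture y = -196 mm and goes round with the wheel. The handle spins freely on its pin: pinch it from above, across fixture x, and carry it round with the gripper kept upright.
- hub (a point): Centre of the handwheel's outer face, on its axis: fixture x = 0, y = -152 mm, 71 mm above the bench. The axis is level, along fixture y; the wheel is 80 mm across and 12 mm thick.
- oil_cap (a joint): How far the oiler's sprung cap is pressed, m: 0 = up, 0.008 = bottom. The oiler gives its shot once pressed more than 0.006 (7 to 8.5 N); the cap springs up when let go.
- cap_top (a point): Centre of the top of the oiler's grey pump cap (36 mm diameter, 18 mm high, top 128 mm above the bench when up) on the amber oil reservoir (48 mm diameter) fixed beside the bed at fixture x = +118, y = -85 mm.
- housing: Part of the new batch: black moulded tapered housing. Square foot flange 66 x 66 x 8 mm, a cone above it from 56 mm down to 36 mm diameter, and a round collar 34 mm diameter from 68 to 100 mm height (the top). Origin: centre of its underside, z up, x and y along the flange's sides. About 0.18 kg. It starts standing on the bench.
- crate: Low open pine crate, fixed, for the last batch's end caps. Outside 250 mm (x) x 190 mm (y), wall tops 50 mm above the bench, inside 228 x 168 mm, inner floor 10 mm above the bench. Origin: centre of its underside.
- screwdriver: Bystander: a screwdriver lying on the bench.
- carton: Bystander: a closed cardboard carton 90 x 120 x 70 mm on the bench.
- spanner: Bystander: a spanner lying on the bench.
- endcap0: Black end cap of the last batch, left standing on the fixture's bed between the jaws (two to four of them are there; an absent one reads None). Round foot flange 46 mm diameter, 9 mm thick, and a neck 26 mm diameter up to 64 mm height. Origin: centre of its underside, z up. About 0.06 kg.
- endcap1: Black end cap of the last batch, left standing on the fixture's bed between the jaws (two to four of them are there; an absent one reads None). Round foot flange 46 mm diameter, 9 mm thick, and a neck 26 mm diameter up to 64 mm height. Origin: centre of its underside, z up. About 0.06 kg.
- endcap2: Black end cap of the last batch, left standing on the fixture's bed between the jaws (two to four of them are there; an absent one reads None). Round foot flange 46 mm diameter, 9 mm thick, and a neck 26 mm diameter up to 64 mm height. Origin: centre of its underside, z up. About 0.06 kg.
- endcap3: Black end cap of the last batch, left standing on the fixture's bed between the jaws (two to four of them are there; an absent one reads None). Round foot flange 46 mm diameter, 9 mm thick, and a neck 26 mm diameter up to 64 mm height. Origin: centre of its underside, z up. About 0.06 kg.
Mind the look-alikes: they are no part of the job. What is shaped like the endcap2 but purple or turquoise is not meant.

How it is judged:
By the outcome, as a careful person would: the job done as asked, in the order asked, and still so for the second after the job is handed in, with the robot touching nothing.
Of endcap0, endcap1, endcap2, endcap3 only 2 to 4 are there at a start; the rules pass over those that are not, and their reading is None.
At some moment in a run one of endcap0, endcap1, endcap2, endcap3, housing may be knocked a few centimetres aside while the robot is not near it.
It also fails if it takes over 210 s, if anything falls off the work surface, if the arm or the gripper's body presses on something with over 40 N, if the wrist force passes 120 N, or if a joint passes its speed limit or range.

## Robot

A 6-joint arm with a two-finger parallel gripper is mounted at the origin on the work surface. World frame = base frame: x ahead of the robot, y to its left, z up, the work surface at z = 0. Lengths are in m, angles in rad, forces in N, time in s.
With the tool pointing down it reaches from about 0.325 to 0.9 m from the base axis. Payload 3.5 kg.
Tool frame: the origin (TCP) lies on the mounting face of the last link; the fingertips stand 173 mm ahead of it and the grasp point (between the pads) lies 155 mm ahead of it; z points along the fingers, y is the line along which they close (so a half turn about z gives the same grasp; the last joint's range is limited). The gripper opens to 85 mm and grips with 20 to 120 N. Pads are 22 mm wide; open, the fingers measure 114 mm over their backs; the gripper's body (76 mm by 85 mm) begins 54 mm behind the grasp point. The pads swing forward as they close: fully open they stand 13 mm farther back than shut.
Start: joints at [-1.449, 0.276, -0.026, 1.268, 0, 1.467], TCP at [0.139, -0.609, 0.405] pointing down, gripper open.
Joint ranges: [-3.12, 3.12], [-0.85, 1.88], [-1.08, 1.24], [-1.95, 2.15], [-1.57, 1.53], [-3.14, 3.14]. Speed limits (rad/s): [2.57, 2.57, 3.14, 3.14, 3.14, 3.14].

## Interface

Orientations are given as a unit quaternion [x, y, z, w].
In Python, from cell import env gives the robot as it stands.
- The arm moves only by the tool carry_out, never from a script. Its argument "targets" is a list that holds one entry, the list of rows, each a list of 4 numbers: the shift along the tool's x, y, z in cm, then the turn about the tool's z in rad. A call has 1 to 12 rows; each row shifts and turns the commanded pose from where the row before left it, along the tool's axes as they then stand; what a row does not reach is not made up. A row lasts 1/12 s, in which the tool goes at most 41.7 mm and 7.16 degrees, less where a joint would pass 70% of its speed; a pose out of reach is approached as far as the arm can. A call is refused whole if a number of a shift passes 4.17 or a number of a turn 0.125, either way. A call with a gripper value outside its range is refused whole. "hand" is the opening, from 0 (shut) to 1 (fully open), set as the call begins (left out, the last holds). The fingers move at their own pace and stop on an object; "grip_force" is the grip in N (left out, the last holds). Time passes only in rows, so rows that do not move let the fingers close. It gives the time, the measured TCP pose, the force, the opening and the grip force at its end, in the units of the state.
- env.get_state(): the state, without advancing time (a new reading comes with each control period).
- env.camera(name): name is "scene" or "top"; returns a dict with "img" (384x512x3 uint8, red, green, blue), "vfov" (degrees; the focal length in pixels is half the picture's height over the tangent of half this angle, whatever the lens; pixels are square), "cx", "cy" (the principal point, pixels), "R" (3x3) and "t" (3): a world point X has camera coordinates R X + t. Camera axes: x right, y down, z forward; pixel columns grow to the right and rows downward; lengths in m; the calibration is good to about 2 mm. A picture is of the moment at which its call begins. There is no depth.
- env.close_job(): hands the job in; it is judged then, once.
The state is a dict: "time": time; "joint_pos": joint angles; "joint_vel": joint speeds; "effort": joint torques, N m; "ee_pos": TCP position; "ee_rot": TCP orientation; "contact_force": force on the tool from outside, world axes, zero at the start; "moment": the same for the moment, N m; "grip_width": finger opening in m; "finger_force": force on a finger pad.
Only numpy, scipy, OpenCV 4.12 (cv2) and the standard library are available. Lean on these libraries where they do the work, as an engineer would, in place of code of your own. Each camera call takes 0.05 s, during which the arm holds its last target. There are 200 camera calls.

## Working session

There is one attempt and no reset: what is moved stays moved. The work goes in short steps, Python scripts to look and compute and a tool call to move; the robot and the scene stay as the last step left them, time stands still between calls to the robot, and variables do not carry over. Pictures are saved under pics/ and viewed, at most 14 in all, crops included, and the job is handed in when it is done.

Besides the shell and the picture viewer there is one more tool, called after ">>>" by a JSON object that holds its "method" and its "body". carry_out: Moves the arm, as the interface text tells. Its arguments: {"type":"object","properties":{"targets":{"type":"array","items":{"type":"array","items":{"type":"array","items":{"type":"number"}}}},"hand":{"type":"number"},"grip_force":{"type":"number"}},"required":["targets"]}

```bash
ls; mkdir -p pics
cat > h.py <<'E'
import numpy as np, cv2
from cell import env
def cam(n):
    c=env.camera(n); h,w=c["img"].shape[:2]
    f=h/2/np.tan(np.radians(c["vfov"])/2)
    c["f"]=f; c["R"]=np.array(c["R"]); c["t"]=np.array(c["t"]); return c
def ray(c,u,v):
    d=c["R"].T@np.array([(u-c["cx"])/c["f"],(v-c["cy"])/c["f"],1.]); return -c["R"].T@c["t"],d
def onz(c,u,v,z):
    o,d=ray(c,u,v); return o+d*(z-o[2])/d[2]
def proj(c,X):
    p=c["R"]@np.array(X,float)+c["t"]; return c["f"]*p[:2]/p[2]+[c["cx"],c["cy"]]
def save(c,name,box=None,s=1):
    im=c["img"][...,::-1]
    if box: u0,v0,u1,v1=box; im=im[v0:v1,u0:u1]
    cv2.imwrite("pics/"+name,cv2.resize(im,None,fx=s,fy=s,interpolation=cv2.INTER_CUBIC))
E
python3 - <<'E'
from h import *
a=cam("scene");b=cam("top")
for c in(a,b): print(c["vfov"],c["cx"],c["cy"],-c["R"].T@c["t"],c["R"].round(3).tolist())
save(a,"s0.png",s=1.5);save(b,"t0.png",s=1.5)
print(env.get_state())
E
```

```text
pics
43.81797279642817 252.79597359942056 179.03448490337297 [1.21253215 0.44206204 0.99995188] [[-0.578, 0.816, -0.007], [0.607, 0.425, -0.672], [-0.545, -0.392, -0.741]]
47.06558048640031 257.77158109408316 193.1900006326167 [ 0.31738792 -0.04640654  1.37265012] [[-0.014, -1.0, -0.0], [-0.981, 0.014, -0.192], [0.192, -0.002, -0.981]]
{'time': 0.1, 'joint_pos': array([-1.44941487e+00,  2.77081720e-01, -2.77388871e-02,  1.26806058e+00,
       -1.06277321e-06,  1.46741357e+00]), 'joint_vel': array([ 0.00016221, -0.00213099,  0.00253565,  0.00127701, -0.00100894,
        0.0005308 ]), 'effort': array([ 6.49311005e-05, -4.46708786e+01,  2.96128500e+01,  8.50493729e-03,
       -1.18296989e-04, -6.46717240e-07]), 'ee_pos': array([ 0.13925389, -0.60891336,  0.40365808]), 'ee_rot': array([ 9.93691234e-01,  1.12145638e-01, -9.91243774e-06, -1.04238406e-03]), 'contact_force': array([ 0.78773683,  1.02687008, -0.2850307 ]), 'moment': array([0.02653935, 0.04066096, 0.03391213]), 'finger_force': 0.0, 'grip_width': 0.08556801268261846}
```

View pics/s0.png

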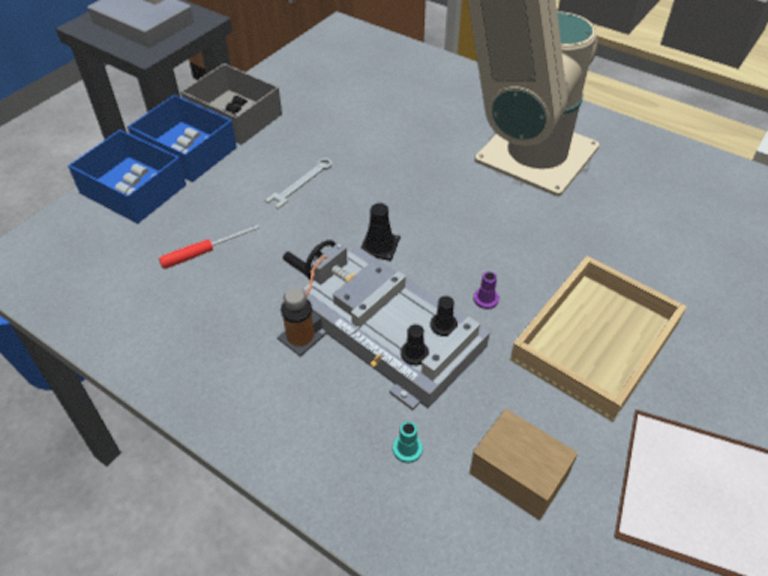

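View pics/t0.png

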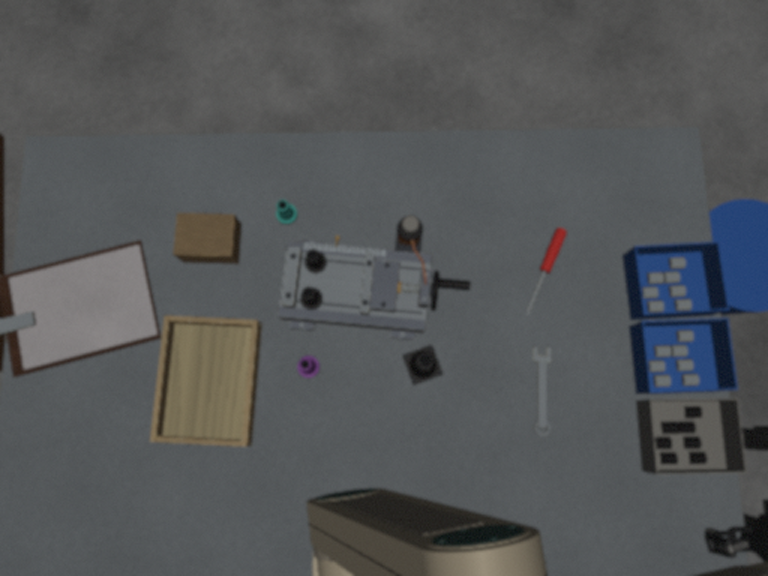

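The scene shows two black end caps on the bed (scene 768-px picture at (445,315) and (415,343); top at (315,260) and (310,297)). Look-alikes are the purple cap (487,290), the turquoise cap (408,442) and the black housing (379,230). By the description I choose the two black ones on the bed. Next, close crops.

Run:
```python
from h import *
a=cam("scene");b=cam("top")
save(b,"t1.png",(170,150,330,270),5); save(a,"s1.png",(180,125,340,275),4)
# averaged dumps
np.savez("c0.npz",a=a["img"],b=b["img"])
```

```text
(no output)
```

View pics/t1.png

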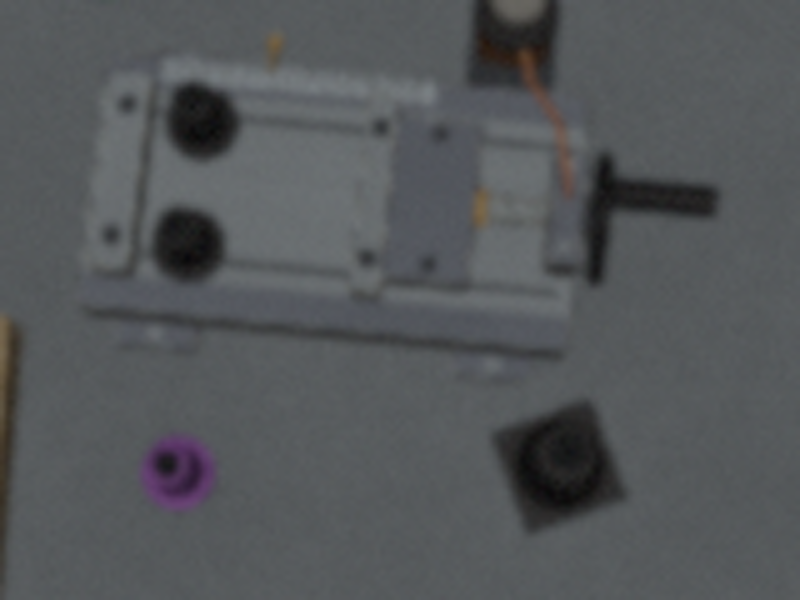

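View pics/s1.png

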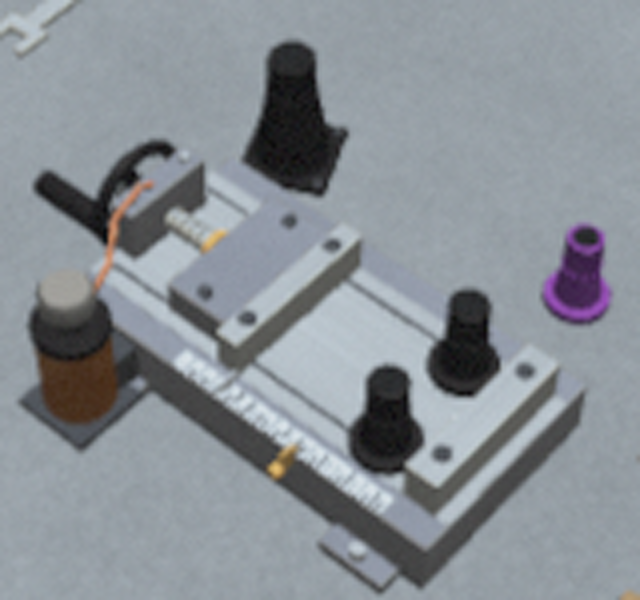

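Both crops confirm it: two black end caps on the bed. They are at crop (202,122) and (187,243) in the top view, and at (388,410) and (465,340) in the scene view. The jaw, brass mark (275,50) and oiler are clear too. Next I fit the fixture pose.

```bash
cat > fit.py <<'E'
from h import *
from scipy.optimize import least_squares
a=cam("scene");b=cam("top")
S=lambda u,v:(u/4+180-.375,v/4+125-.375); T=lambda u,v:(u/5+170-.4,v/5+150-.4)
obs=[(a,(-80,165,55),S(583,391)),(a,(80,165,0),S(418,588)),(a,(-80,165,0),S(575,440)),(a,(60,130,87),S(410,468)),(a,(-60,130,87),S(528,345)),
(a,(118,-85,128),S(67,283)),(a,(76,62,56),S(288,455)),
(b,(118,-85,128),T(520,3)),(b,(76,62,56),T(275,52)),(b,(-80,165,0),T(85,312)),(b,(-80,-135,0),T(562,353)),
(b,(60,130,87),T(152,80)),(b,(-60,130,87),T(132,271))]
def W(p,X):
    c,s=np.cos(p[2]),np.sin(p[2]); X=np.array(X)/1000
    return np.array([p[0]+c*X[0]-s*X[1],p[1]+s*X[0]+c*X[1],X[2]])
def res(p): return np.concatenate([proj(c,W(p,X))-q for c,X,q in obs])
if __name__=="__main__":
    r=least_squares(res,[.45,0,0],loss="soft_l1"); print(r.x.round(4)); np.save("fx.npy",r.x)
    for (c,X,q),e in zip(obs,res(r.x).reshape(-1,2)): print("s" if c is a else "t",X,np.round(q,1),e.round(2))
E
python3 fit.py
```

```text
[ 5.878e-01 -3.000e-04 -1.201e-01]
s (-80, 165, 55) [325.4 222.4] [ 1.2 -0.8]
s (80, 165, 0) [284.1 271.6] [0.11 3.82]
s (-80, 165, 0) [323.4 234.6] [ 0.88 -0.01]
s (60, 130, 87) [282.1 241.6] [-2.45 -0.4 ]
s (-60, 130, 87) [311.6 210.9] [-0.19 -0.06]
s (118, -85, 128) [196.4 195.4] [-0.72  1.13]
s (76, 62, 56) [251.6 238.4] [ 1.63 -1.29]
t (118, -85, 128) [273.6 150.2] [ 0.38 -1.78]
t (76, 62, 56) [224.6 160. ] [-0.23  3.4 ]
t (-80, 165, 0) [186.6 212. ] [0.62 0.39]
t (-80, -135, 0) [282.  220.2] [0.15 2.24]
t (60, 130, 87) [200.  165.6] [ 0.54 -2.06]
t (-60, 130, 87) [196.  203.8] [-0.76 -1.22]
```

```bash
cat > ov.py <<'E'
from fit import *
def overlay(p,name):
    out=[]
    for c,(u0,v0,u1,v1) in((a,(185,140,335,280)),(b,(175,130,325,270))):
        s=5 if 0 else 4
        im=cv2.resize(c["img"][v0:v1,u0:u1,::-1],None,fx=s,fy=s,interpolation=cv2.INTER_CUBIC)
        im=cv2.convertScaleAbs(im,alpha=1.4)
        def L(P,col,cl=True):
            q=np.array([(proj(c,W(p,X))-[u0,v0])*s+s/2-.5 for X in P]);cv2.polylines(im,[np.round(q*8).astype(int)],cl,col,1,cv2.LINE_AA,3)
        for z,col in((0,(0,255,255)),(55,(0,255,0))): L([(-80,-135,z),(80,-135,z),(80,165,z),(-80,165,z)],col)
        L([(-60,130,87),(60,130,87)],(0,0,255)); L([(-60,-135,100),(60,-135,100)],(255,0,255));L([(-20,-115,100),(20,-115,100)],(255,0,255))
        th=np.linspace(0,6.28,30); L([(118+18*np.cos(t),-85+18*np.sin(t),128) for t in th],(255,255,0)); L([(40*np.cos(t),-152,71+40*np.sin(t)) for t in th],(255,128,0))
        L([(70,62,56),(80,62,56)],(0,0,255))
        out.append(im[:,:400] if c is a and 0 else im)
    h=np.vstack(out); h=np.hstack(out); cv2.imwrite("pics/"+name,cv2.resize(h,(1200,560))[:,:]); 
    cv2.imwrite("pics/"+name,np.vstack([out[0][:300] ,out[1][:300]]) if 0 else cv2.resize(h,(800,374)))
    return out
if __name__=="__main__":
    o=overlay(np.load("fx.npy"),"x.png"); cv2.imwrite("pics/o_s.png",o[0]); cv2.imwrite("pics/o_t.png",o[1])
E
python3 ov.py
```

```text
(no output)
```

View pics/o_s.png

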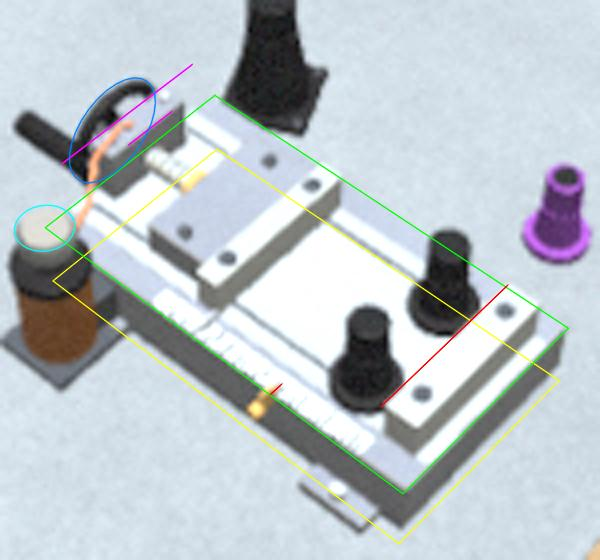

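View pics/o_t.png

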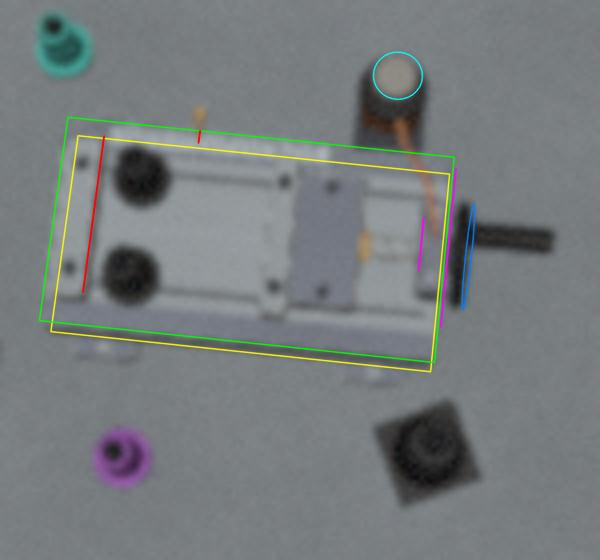

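The overlay shows the yaw is about 0.02 too steep, because the brass clip overhangs the bed edge. I'll re-pick without that constraint.

```bash
python3 - <<'E'
import re
s=open('fit.py').read()
i=s.index("obs=[");j=s.index("def W")
s=s[:i]+'''OS=lambda u,v:(u/4+185-.375,v/4+140-.375)
obs=[(a,(-80,165,55),OS(568,330)),(a,(80,165,0),OS(403,527)),(a,(60,130,87),OS(387,403)),(a,(-60,130,87),OS(508,288)),
(a,(118,-85,128),OS(45,228)),(a,(0,-146,71),OS(119,132)),(a,(80,62,55),(np.nan,OS(258,400)[1])),
(b,(118,-85,128),(273,150.4)),(b,(-80,165,0),T(85,312)),(b,(-80,-135,0),T(562,353)),(b,(76,62,56),(T(275,0)[0],np.nan)),
(b,(60,130,87),T(150,80)),(b,(-60,130,87),T(132,271)),(b,(80,132,55),(np.nan,T(160,57)[1])),(b,(80,-130,55),(np.nan,T(580,98)[1])),(b,(0,-146,111),(T(601,0)[0],np.nan))]
'''+s[j:]
s=s.replace("np.concatenate([proj(c,W(p,X))-q for c,X,q in obs])","np.nan_to_num(np.concatenate([proj(c,W(p,X))-q for c,X,q in obs]))")
open('fit.py','w').write(s)
E
python3 fit.py; python3 ov.py
```

```text
[ 5.863e-01  5.000e-04 -1.134e-01]
s (-80, 165, 55) [326.6 222.1] [ 0.6  -1.17]
s (80, 165, 0) [285.4 271.4] [-0.07  3.62]
s (60, 130, 87) [281.4 240.4] [-0.71  0.44]
s (-60, 130, 87) [311.6 211.6] [ 0.47 -1.35]
s (118, -85, 128) [195.9 196.6] [ 0.47 -0.06]
s (0, -146, 71) [214.4 172.6] [0.31 0.67]
s (80, 62, 55) [  nan 239.6] [ 0.   -1.52]
t (118, -85, 128) [273.  150.4] [ 0.48 -1.72]
t (-80, 165, 0) [186.6 212. ] [0.49 1.21]
t (-80, -135, 0) [282.  220.2] [0.11 2.44]
t (76, 62, 56) [224.6   nan] [-0.66  0.  ]
t (60, 130, 87) [199.6 165.6] [ 0.51 -1.33]
t (-60, 130, 87) [196.  203.8] [-0.93 -0.43]
t (80, 132, 55) [ nan 161.] [ 0.   -0.37]
t (80, -130, 55) [  nan 169.2] [ 0.   -0.39]
t (0, -146, 111) [289.8   nan] [0.55 0.  ]
```

View pics/o_s.png

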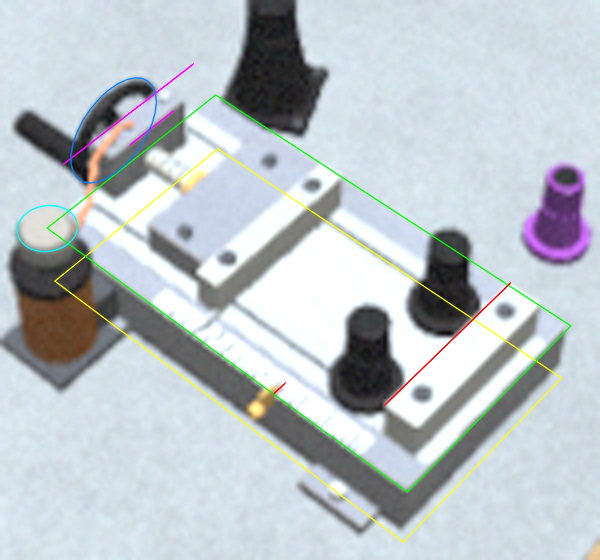

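```bash
python3 - <<'E'
import re
s=open('fit.py').read()
s=s.replace("(80,165,0)","(80,165,14)").replace("(-80,165,0)","(-80,165,14)").replace("(-80,-135,0)","(-80,-135,14)")
open('fit.py','w').write(s)
E
python3 fit.py
cat > objs.py <<'E'
from fit import *
p=np.load("fx.npy")
def toF(X): 
    c,s=np.cos(p[2]),np.sin(p[2]); d=np.array(X[:2])-p[:2]; return np.array([c*d[0]+s*d[1],-s*d[0]+c*d[1]])*1000
def darkblobs(c,box,th=45,amin=60):
    u0,v0,u1,v1=box; g=c["img"].max(2)[v0:v1,u0:u1]; m=(g<th).astype(np.uint8)
    n,l,st,ce=cv2.connectedComponentsWithStats(m)
    return [(st[i].tolist(),(ce[i]+[u0,v0]).round(2),(l==i)) for i in range(1,n) if st[i][4]>amin]
if __name__=="__main__":
    for s in darkblobs(b,(195,155,225,210)): print(s[0],s[1],onz(b,*s[1],.075).round(4),"F",toF(onz(b,*s[1],.075)))
    for X in [(205,163),(203,198)]: pass
    for s in darkblobs(a,(240,190,312,250),45,30): print("s",s[0],s[1],onz(a,*s[1],.085).round(4),"F",toF(onz(a,*s[1],.085)))
    # crate: pine mask in top
    hsv=cv2.cvtColor(b["img"],cv2.COLOR_RGB2HSV); m=((hsv[...,0]>12)&(hsv[...,0]<30)&(hsv[...,1]>70)&(hsv[...,2]>70)).astype(np.uint8); m[:205]=0
    n,l,st,ce=cv2.connectedComponentsWithStats(m)
    for i in range(1,n):
        if st[i][4]>300:
            q=cv2.boxPoints(cv2.minAreaRect(np.argwhere(l==i)[:,::-1].astype(np.float32))); print(st[i],q.round(1).tolist())
            for x in q: print(onz(b,*x,.05).round(3))
    for s in darkblobs(b,(262,222,300,262),60,60): print("housing",s[0],s[1])
E
python3 objs.py
```

```text
[ 5.864e-01  4.000e-04 -1.136e-01]
s (-80, 165, 55) [326.6 222.1] [ 0.55 -1.15]
s (80, 165, 14) [285.4 271.4] [0.12 0.55]
s (60, 130, 87) [281.4 240.4] [-0.77  0.46]
s (-60, 130, 87) [311.6 211.6] [ 0.41 -1.33]
s (118, -85, 128) [195.9 196.6] [ 0.42 -0.05]
s (0, -146, 71) [214.4 172.6] [0.27 0.67]
s (80, 62, 55) [  nan 239.6] [ 0.  -1.5]
t (118, -85, 128) [273.  150.4] [ 0.52 -1.74]
t (-80, 165, 14) [186.6 212. ] [-0.2   0.51]
t (-80, -135, 14) [282.  220.2] [0.37 1.84]
t (76, 62, 56) [224.6   nan] [-0.63  0.  ]
t (60, 130, 87) [199.6 165.6] [ 0.55 -1.37]
t (-60, 130, 87) [196.  203.8] [-0.91 -0.47]
t (80, 132, 55) [ nan 161.] [ 0.   -0.41]
t (80, -130, 55) [  nan 169.2] [ 0.   -0.42]
t (0, -146, 111) [289.8   nan] [0.57 0.  ]
[9, 12, 13, 14, 127] [209.85 173.69] [0.634  0.0946 0.075 ] F [36.60243689 99.03470736]
[7, 37, 12, 13, 122] [207.22 198.42] [0.5581 0.102  0.075 ] F [-39.72028954  97.70642826]
s [48, 12, 16, 22, 209] [295.75 212.88] [0.5697 0.1074 0.085 ] F [-28.78327816 104.39929664]
s [29, 32, 15, 21, 207] [275.91 232.16] [0.6453 0.0996 0.085 ] F [ 47.20352744 105.2241782 ]
[ 101  211   72   86 4918] [[100.5, 292.8999938964844], [107.9000015258789, 208.39999389648438], [172.1999969482422, 214.10000610351562], [164.6999969482422, 298.5]]
[0.286 0.415 0.05 ]
[0.536 0.406 0.05 ]
[0.516 0.211 0.05 ]
[0.267 0.227 0.05 ]
housing [7, 9, 26, 25, 413] [281.35 242.74]
```

```bash
cat >> objs.py <<'E'
def go(F=None,w=None,z=None,th=None):
    """print shift in current tool axes (cm) & turn to bring grasp point to F(mm)/w(m), height z of grasp point"""
    s=env.get_state(); R_=__import__('scipy.spatial.transform',fromlist=['Rotation']).Rotation.from_quat(s["ee_rot"]).as_matrix()
    e=s["ee_pos"]; g=e+R_[:,2]*.155; t=W(p,(F[0],F[1],0)) if F is not None else np.array([w[0],w[1],0]); t[2]=z if z is not None else g[2]
    d=R_.T@(t-g)*100; theta=np.arctan2(R_[1,0],R_[0,0])
    print("t",s["time"].__round__(2),"grasp",g.round(4),"F",toF(g).round(1),"tilt",R_[2,2].round(4),"theta",theta.round(4),"-> shift cm",d.round(2),"turn",None if th is None else round((theta-th+np.pi)%(2*np.pi)-np.pi,3),"grip",round(s["grip_width"]*1000,1),"F",np.round(s["contact_force"],1))
E
python3 - <<'E'
from objs import *
for n,q in(("cap+x",OS(368,315)),("cap-x",OS(449,240))): X=onz(a,*q,.119); print(n,"neck top scene",X.round(4),toF(X).round(1))
for n,q in(("cap+x",T(202,122)),("cap-x",T(187,243))): X=onz(b,*q,.064); print(n,"top z64",X.round(4),toF(X).round(1))
q=[onz(b,*T(*x),.008)[:2] for x in((493,435),(588,402),(625,495),(530,532))]
q=np.array(q); print("housing",q.mean(0).round(4),np.linalg.norm(q-np.roll(q,1,0),axis=1).round(4),[np.arctan2(*(q[(i+1)%4]-q[i])[::-1]).round(3) for i in range(4)])
X=onz(a,*S(292,57),.1);print("collar",X.round(4))
hx=q.mean(0); print(proj(a,(*hx,.1)),S(292,57))
print("theta goal",p[2]+np.pi/2)
# jaw face: scene/ top
for q in (S(360,235),S(220,335)): print("jaw face end",toF(onz(a,*q,.087)))
for q in (S(30,182),): print("handle tip",q)
go(F=(38,100),z=.25,th=p[2]+np.pi/2)
E
```

```text
cap+x neck top scene [0.6327 0.0921 0.119 ] [35.6 96.3]
cap-x neck top scene [0.5578 0.1007 0.119 ] [-39.9  96.5]
cap+x top z64 [0.6357 0.0954 0.064 ] [ 38.2 100. ]
cap-x top z64 [0.5608 0.1039 0.064 ] [-37.2  99.9]
housing [ 0.4282 -0.1204] [0.0636 0.0625 0.0615 0.0629] [np.float64(-1.251), np.float64(-2.789), np.float64(1.924), np.float64(0.347)]
collar [ 0.4283 -0.121   0.1   ]
[252.8332442  138.92374006] (252.625, 138.875)
theta goal 1.4572162996833202
jaw face end [-58.41019993  -4.27505767]
jaw face end [ 60.58228706 -15.2724672 ]
handle tip (187.125, 170.125)
t 0.9 grasp [ 0.1393 -0.6093  0.2498] F [-375.2 -656.5] tilt -1.0 theta 0.2248 -> shift cm [ 6.408e+01 -5.764e+01 -3.000e-02] turn -1.232 grip 85.3 F [-1.4 -0.3 -0. ]
```

>>> {"method": "carry_out", "body": {"targets": [[[0, 0, 0, -0.1232], [0, 0, 0, -0.1232], [0, 0, 0, -0.1232], [0, 0, 0, -0.1232], [0, 0, 0, -0.1232], [0, 0, 0, -0.1232], [0, 0, 0, -0.1232], [0, 0, 0, -0.1232], [0, 0, 0, -0.1232], [0, 0, 0, -0.1232], [0, 0, 0, 0], [0, 0, 0, 0]]], "hand": 0.6}}

```text
time: 1.9
ee_pos: [0.1393, -0.6093, 0.4047]
ee_rot: [0.747, 0.664, -0.0, -0.0]
contact_force: [0.1, 0.3, -0.1]
grip_width: 0.0512
finger_force: 0.0
```

>>> {"method": "carry_out", "body": {"targets": [[[3.14, 1.7, 0, 0], [3.14, 1.7, 0, 0], [3.14, 1.7, 0, 0], [3.14, 1.7, 0, 0], [3.14, 1.7, 0, 0], [3.14, 1.7, 0, 0], [3.14, 1.7, 0, 0], [3.14, 1.7, 0, 0], [3.14, 1.7, 0, 0], [3.14, 1.7, 0, 0], [3.14, 1.7, 0, 0], [3.14, 1.7, 0, 0]]]}}

```text
time: 2.9
ee_pos: [0.3855, -0.2565, 0.405]
ee_rot: [0.747, 0.664, 0.0, 0.0]
contact_force: [-0.6, -1.3, 0.1]
grip_width: 0.0513
finger_force: 0.0
```

>>> {"method": "carry_out", "body": {"targets": [[[3.14, 1.7, 0, 0], [3.14, 1.7, 0, 0], [3.14, 1.7, 0, 0], [3.14, 1.7, 0, 0], [3.14, 1.7, 0, 0], [3.14, 1.7, 0, 0], [3.14, 1.7, 0, 0], [3.14, 1.7, 0, 0], [3, 1.7, 0, 0], [1.5, 1, 0, 0], [0, 0, 0, 0], [0, 0, 0, 0]]]}}

```text
time: 3.9
ee_pos: [0.5808, 0.0184, 0.4045]
ee_rot: [0.746, 0.666, -0.0, -0.0]
contact_force: [-0.0, -0.5, -0.9]
grip_width: 0.0512
finger_force: 0.0
```

Run:
```python
from objs import *
go(F=(37,98),z=.106,th=p[2]+np.pi/2)
save(a,"s2.png",(185,90,335,250),4)
```

```text
t 4.0 grasp [0.5798 0.0171 0.2496] F [-8.5 15.8] tilt -1.0 theta 1.4552 -> shift cm [ 8.24  4.54 14.35] turn -0.002 grip 51.6 F [-0.4  0.2  0.7]
```

View pics/s2.png

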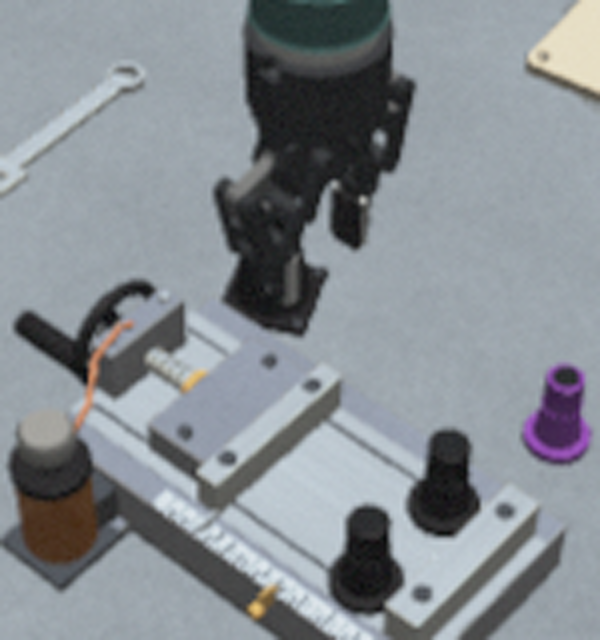

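The gripper hangs above the bed, and both caps are where I measured them, with tops at crop (368,515) and (449,440). Next I go down to the +x cap.

>>> {"method": "carry_out", "body": {"targets": [[[2.06, 1.13, 0, 0], [2.06, 1.13, 0, 0], [2.06, 1.14, 0, 0], [2.06, 1.14, 0, 0], [0, 0, 2, 0], [0, 0, 2, 0], [0, 0, 2, 0], [0, 0, 2, 0], [0, 0, 0, 0], [0, 0, 0, 0]]]}}

```text
time: 4.83
ee_pos: [0.6339, 0.093, 0.3237]
ee_rot: [0.747, 0.665, -0.001, -0.001]
contact_force: [-0.1, -0.4, 0.1]
grip_width: 0.0513
finger_force: 0.0
```

Run:
```python
from objs import *
go(F=(37,98),z=.106,th=p[2]+np.pi/2)
save(a,"s3.png",(185,90,335,250),4)
```

```text
t 4.93 grasp [0.6356 0.0935 0.1712] F [38.3 98.1] tilt -1.0 theta 1.4553 -> shift cm [-0.01 -0.14  6.52] turn -0.002 grip 51.0 F [-0.6  0.7 -0.8]
```

View pics/s3.png

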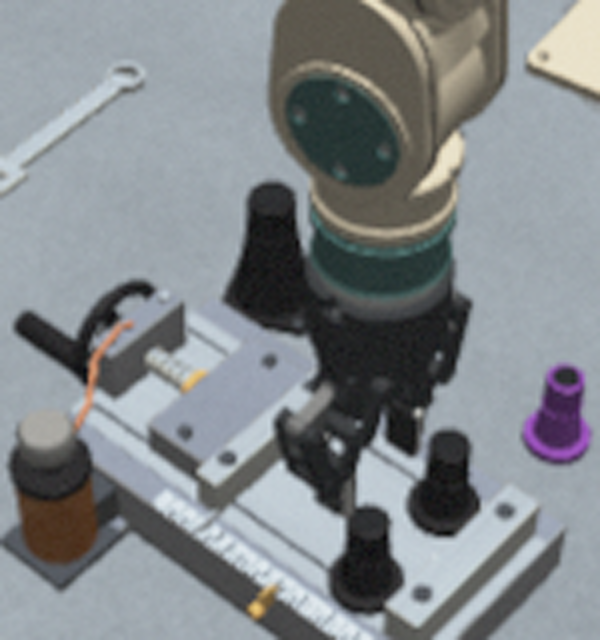

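Fingertips straddle the +x cap (midpoint about (375,480) above the cap top at (368,515)). I lower and grip.

>>> {"method": "carry_out", "body": {"targets": [[[0, -0.1, 1.6, 0], [0, 0, 1.6, 0], [0, 0, 1.6, 0], [0, 0, 1.5, 0], [0, 0, 0, 0], [0, 0, 0, 0]]]}}

```text
time: 5.43
ee_pos: [0.6342, 0.0942, 0.2627]
ee_rot: [0.746, 0.665, 0.0, 0.0]
contact_force: [-0.2, 0.5, -0.3]
grip_width: 0.0513
finger_force: 0.0
```

>>> {"method": "carry_out", "body": {"targets": [[[0, 0, 0, 0], [0, 0, 0, 0], [0, 0, 0, 0], [0, 0, 0, 0], [0, 0, 0, 0], [0, 0, 0, 0]]], "hand": 0, "grip_force": 30}}

```text
time: 5.93
ee_pos: [0.635, 0.0944, 0.2638]
ee_rot: [0.746, 0.666, 0.001, 0.001]
contact_force: [0.1, 0.1, 6.2]
grip_width: 0.0249
finger_force: 30.9
```

>>> {"method": "carry_out", "body": {"targets": [[[0, 0, -0.6, 0], [0, 0, -1.5, 0], [0, 0, -2, 0], [0, 0, -2, 0], [0, 0, -2, 0], [0, 0, -2, 0], [0, 0, -1, 0], [0, 0, 0, 0], [0, 0, 0, 0]]]}}

```text
time: 6.68
ee_pos: [0.634, 0.0944, 0.3728]
ee_rot: [0.746, 0.666, 0.0, 0.0]
contact_force: [0.7, 0.2, -1.2]
grip_width: 0.0251
finger_force: 30.4
```

Run:
```python
from objs import *
go(w=(.46,.295),z=.16,th=p[2]+np.pi/2)
```

```text
t 6.78 grasp [0.6329 0.0944 0.216 ] F [35.5 98.6] tilt -1.0 theta 1.4568 -> shift cm [ 17.97 -19.44   5.64] turn -0.0 grip 25.0 F [-0.3  0.2 -0.3]
```

>>> {"method": "carry_out", "body": {"targets": [[[2.04, -2.28, 0, 0], [2.04, -2.28, 0, 0], [2.04, -2.28, 0, 0], [2.04, -2.28, 0, 0], [2.04, -2.28, 0, 0], [2.04, -2.28, 0, 0], [2.04, -2.28, 0, 0], [2.04, -2.27, 0, 0], [2.03, -2.27, 0, 0], [0, 0, 2.8, 0], [0, 0, 2.8, 0], [0, 0, 0, 0]]]}}

```text
time: 7.78
ee_pos: [0.4475, 0.299, 0.3101]
ee_rot: [0.746, 0.666, -0.006, -0.002]
contact_force: [-0.8, -0.1, -1.9]
grip_width: 0.0251
finger_force: 30.3
```

Run:
```python
from objs import *
go(w=(.45,.30),z=.064,th=p[2]+np.pi/2)
```

```text
t 7.88 grasp [0.4492 0.2991 0.1597] F [-170.2  281.2] tilt -1.0 theta 1.4568 -> shift cm [0.13 0.11 9.57] turn -0.0 grip 25.0 F [ 0.6  0.3 -0.4]
```

>>> {"method": "carry_out", "body": {"targets": [[[0, 0, 2, 0], [0, 0, 2, 0], [0, 0, 2, 0], [0, 0, 1.5, 0], [0, 0, 1, 0], [0, 0, 0.5, 0], [0, 0, 0.4, 0], [0, 0, 0, 0], [0, 0, 0, 0]]]}}

```text
time: 8.63
ee_pos: [0.4518, 0.3002, 0.2236]
ee_rot: [0.746, 0.666, 0.001, 0.0]
contact_force: [-0.0, 0.1, -0.4]
grip_width: 0.0252
finger_force: 30.3
```

Run:
```python
from objs import *
go(w=(.45,.30),z=.064,th=p[2]+np.pi/2)
```

```text
t 8.73 grasp [0.4521 0.3005 0.0688] F [-167.5  282.9] tilt -1.0 theta 1.4567 -> shift cm [-0.07 -0.2   0.48] turn -0.0 grip 25.4 F [-0.2 -0.9 -0.8]
```

Inch down until contact, release, and rise.

>>> {"method": "carry_out", "body": {"targets": [[[0, 0, 0.2, 0], [0, 0, 0.2, 0], [0, 0, 0.1, 0], [0, 0, 0, 0], [0, 0, 0, 0]]]}}

```text
time: 9.15
ee_pos: [0.4516, 0.3003, 0.2187]
ee_rot: [0.746, 0.666, 0.001, 0.0]
contact_force: [0.2, -1.0, 5.6]
grip_width: 0.0249
finger_force: 30.8
```

>>> {"method": "carry_out", "body": {"targets": [[[0, 0, 0, 0], [0, 0, 0, 0], [0, 0, 0, 0], [0, 0, 0, 0]]], "hand": 0.6}}

```text
time: 9.48
ee_pos: [0.4511, 0.3, 0.2175]
ee_rot: [0.746, 0.666, -0.0, -0.0]
contact_force: [1.7, -0.8, -0.4]
grip_width: 0.0511
finger_force: 0.0
```

>>> {"method": "carry_out", "body": {"targets": [[[0, 0, -1, 0], [0, 0, -2, 0], [0, 0, -3, 0], [0, 0, -3, 0], [0, 0, -3, 0], [0, 0, -1.5, 0], [0, 0, 0, 0], [0, 0, 0, 0]]]}}

```text
time: 10.15
ee_pos: [0.4515, 0.3003, 0.3543]
ee_rot: [0.746, 0.666, 0.002, 0.0]
contact_force: [-0.4, 0.3, -0.8]
grip_width: 0.0513
finger_force: 0.0
```

```bash
cat > caps.py <<'E'
from objs import *
# dark blobs in the regions: crate and bed, both views
def look():
    for nm,c,z in(("s",a,.119),):
        for bx in [blob for blob in darkblobs(c,(235,185,315,255),45,60)]:
            st=bx[0]; u=bx[1][0]; v=185+st[1]; # top of blob
            m=bx[2][st[1]:st[1]+9]; u=np.argwhere(m)[:,1].mean()+235; X=onz(c,u,v+3.6,z); print("s bed",st,(u,v+3.6),X.round(3),toF(X).round(1))
    for s_ in darkblobs(b,(195,155,235,210),45,60): X=onz(b,*s_[1],.075); print("t bed",s_[0],X.round(3),toF(X).round(1))
    for s_ in darkblobs(b,(100,210,175,300),45,40): X=onz(b,*s_[1],.035); print("t crate",s_[0],X.round(3))
look()
E
python3 - <<'E'
from caps import *
go(F=(-38.6,98),z=.2,th=p[2]+np.pi/2)
E
```

```text
s bed [54, 16, 14, 20, 179] (np.float64(296.33962264150944), 204.6) [0.572 0.108 0.119] [-27. 105.]
t bed [7, 38, 12, 12, 122] [0.558 0.102 0.075] [-39.7  97.4]
t crate [8, 0, 24, 44, 452] [0.472 0.366 0.035]
t crate [37, 21, 14, 12, 123] [0.45  0.298 0.035]
t crate [20, 73, 11, 17, 88] [0.285 0.349 0.035]
t 10.25 grasp [0.4503 0.2996 0.1967] F [-169.2  281.9] tilt -1.0 theta 1.4569 -> shift cm [-18.38  13.07  -0.34] turn -0.0 grip 51.5 F [ 0.4 -0.7 -0.1]
```

>>> {"method": "carry_out", "body": {"targets": [[[-2.04, 1.45, 0, 0], [-2.04, 1.45, 0, 0], [-2.04, 1.45, 0, 0], [-2.04, 1.45, 0, 0], [-2.04, 1.45, 0, 0], [-2.04, 1.46, 0, 0], [-2.04, 1.46, 0, 0], [-2.04, 1.46, 0, 0], [-2.04, 1.46, 0, 0], [0, 0, 1, 0], [0, 0, 0, 0], [0, 0, 0, 0]]]}}

```text
time: 11.25
ee_pos: [0.5591, 0.1028, 0.3403]
ee_rot: [0.746, 0.666, -0.002, -0.002]
contact_force: [-0.1, -0.1, -0.1]
grip_width: 0.0512
finger_force: 0.0
```

Run:
```python
from caps import *
go(F=(-38.6,98),z=.108,th=p[2]+np.pi/2)
```

```text
s bed [54, 18, 15, 18, 183] (np.float64(296.3205128205128), 206.6) [0.577 0.111 0.119] [-22.1 108.8]
t bed [5, 19, 14, 31, 241] [0.577 0.105 0.075] [-20.8 102.8]
t 11.35 grasp [0.559  0.1035 0.1867] F [-38.9  99.4] tilt -1.0 theta 1.4579 -> shift cm [-0.13  0.05  7.87] turn 0.001 grip 51.0 F [-1.1  0.8 -0.5]
```

>>> {"method": "carry_out", "body": {"targets": [[[-0.1, 0, 1.6, 0], [0, 0, 1.6, 0], [0, 0, 1.6, 0], [0, 0, 1.6, 0], [0, 0, 1.4, 0], [0, 0, 0, 0], [0, 0, 0, 0]]]}}

```text
time: 11.93
ee_pos: [0.5594, 0.1026, 0.2642]
ee_rot: [0.746, 0.666, -0.001, -0.001]
contact_force: [1.3, -0.4, 0.9]
grip_width: 0.0509
finger_force: 0.0
```

>>> {"method": "carry_out", "body": {"targets": [[[0, 0, 0, 0], [0, 0, 0, 0], [0, 0, 0, 0], [0, 0, 0, 0], [0, 0, 0, 0], [0, 0, 0, 0]]], "hand": 0}}

```text
time: 12.43
ee_pos: [0.5609, 0.102, 0.2662]
ee_rot: [0.746, 0.666, 0.001, 0.0]
contact_force: [-0.0, 0.8, 5.5]
grip_width: 0.0249
finger_force: 30.1
```

>>> {"method": "carry_out", "body": {"targets": [[[0, 0, -0.6, 0], [0, 0, -1.5, 0], [0, 0, -2, 0], [0, 0, -2, 0], [0, 0, -2, 0], [0, 0, -2, 0], [0, 0, -1, 0], [0, 0, 0, 0], [0, 0, 0, 0]]]}}

```text
time: 13.18
ee_pos: [0.5602, 0.1017, 0.3757]
ee_rot: [0.746, 0.666, 0.0, 0.0]
contact_force: [-0.3, -1.0, -0.8]
grip_width: 0.025
finger_force: 29.7
```

Run:
```python
from objs import *
go(w=(.36,.32),z=.16,th=p[2]+np.pi/2)
```

```text
t 13.28 grasp [0.5592 0.1016 0.2191] F [-38.6  97.5] tilt -1.0 theta 1.4567 -> shift cm [ 19.43 -22.26   5.96] turn -0.001 grip 24.9 F [ 0.3 -0.4 -0.9]
```

>>> {"method": "carry_out", "body": {"targets": [[[1.94, -2.22, 0, 0], [1.94, -2.22, 0, 0], [1.94, -2.22, 0, 0], [1.94, -2.22, 0, 0], [1.94, -2.22, 0, 0], [1.94, -2.22, 0, 0], [1.94, -2.23, 0, 0], [1.94, -2.23, 0, 0], [1.94, -2.23, 0, 0], [1.94, -2.23, 0, 0], [0, 0, 0, 0], [0, 0, 0, 0]]]}}

```text
time: 14.28
ee_pos: [0.3599, 0.3203, 0.3742]
ee_rot: [0.745, 0.667, -0.001, -0.0]
contact_force: [0.8, -0.3, -0.2]
grip_width: 0.0252
finger_force: 29.8
```

>>> {"method": "carry_out", "body": {"targets": [[[0, 0, 3, 0], [0, 0, 3, 0], [0, 0, 3, 0], [0, 0, 2, 0], [0, 0, 2, 0], [0, 0, 1, 0], [0, 0, 0.6, 0], [0, 0, 0, 0], [0, 0, 0, 0]]]}}

```text
time: 15.03
ee_pos: [0.3619, 0.3197, 0.2301]
ee_rot: [0.746, 0.665, 0.0, 0.0]
contact_force: [-0.0, 0.2, -1.3]
grip_width: 0.0252
finger_force: 29.8
```

Run:
```python
from objs import *
go(w=(.36,.32),z=.066,th=p[2]+np.pi/2)
```

```text
t 15.13 grasp [0.3625 0.3204 0.0759] F [-258.7  292.6] tilt -1.0 theta 1.4565 -> shift cm [-0.07 -0.25  0.99] turn -0.001 grip 25.3 F [-0.5  0.7 -0.2]
```

>>> {"method": "carry_out", "body": {"targets": [[[0, 0, 0.3, 0], [0, 0, 0.3, 0], [0, 0, 0.2, 0], [0, 0, 0.2, 0], [0, 0, 0, 0], [0, 0, 0, 0]]]}}

```text
time: 15.63
ee_pos: [0.3615, 0.3201, 0.2212]
ee_rot: [0.746, 0.666, 0.0, -0.0]
contact_force: [-2.7, -1.9, 9.7]
grip_width: 0.0248
finger_force: 30.7
```

>>> {"method": "carry_out", "body": {"targets": [[[0, 0, 0, 0], [0, 0, 0, 0], [0, 0, 0, 0], [0, 0, 0, 0]]], "hand": 0.6}}

```text
time: 15.97
ee_pos: [0.3612, 0.3198, 0.2195]
ee_rot: [0.746, 0.666, -0.0, -0.0]
contact_force: [0.5, 0.6, 0.2]
grip_width: 0.0513
finger_force: 0.0
```

>>> {"method": "carry_out", "body": {"targets": [[[0, 0, -1, 0], [0, 0, -2, 0], [0, 0, -3, 0], [0, 0, -3, 0], [0, 0, -3, 0], [0, 0, -3, 0], [0, 0, -1, 0], [0, 0, 0, 0]]]}}

```text
time: 16.63
ee_pos: [0.3625, 0.3206, 0.3837]
ee_rot: [0.746, 0.666, 0.004, 0.001]
contact_force: [-0.6, 0.6, -0.4]
grip_width: 0.0515
finger_force: 0.0
```

Run:
```python
from caps import *
go(F=(118,-85),z=.2,th=p[2]+np.pi/2)
# overall picture: scene crop 512x384 -> view
save(a,"s4.png",(170,110,470,300),2.6)
```

```text
t crate [37, 21, 14, 12, 125] [0.45  0.298 0.035]
t crate [0, 26, 20, 55, 540] [0.373 0.4   0.035]
t crate [29, 51, 14, 12, 128] [0.36  0.318 0.035]
t 16.73 grasp [0.3611 0.3196 0.2244] F [-260.1  291.7] tilt -1.0 theta 1.4568 -> shift cm [-37.65  37.82   2.44] turn -0.0 grip 51.5 F [-0.   0.3 -0.4]
```

View pics/s4.png

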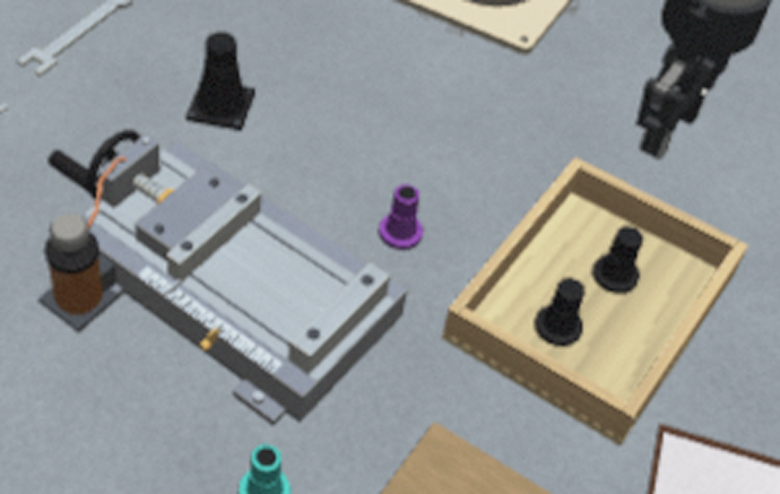

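Both black caps stand upright in the crate at (628,258) and (567,313), and the bed is empty. The housing has been knocked and will be re-measured. Next is the oiler, with shut fingers.

>>> {"method": "carry_out", "body": {"targets": [[[-2.35, 2.36, 0, 0], [-2.35, 2.36, 0, 0], [-2.35, 2.36, 0, 0], [-2.35, 2.36, 0, 0], [-2.35, 2.36, 0, 0], [-2.35, 2.36, 0, 0], [-2.35, 2.36, 0, 0], [-2.35, 2.36, 0, 0], [-2.35, 2.36, 0, 0], [-2.35, 2.36, 0, 0], [-2.35, 2.36, 0, 0], [-2.35, 2.36, 0, 0]]], "hand": 0}}

```text
time: 17.73
ee_pos: [0.6105, 0.006, 0.3765]
ee_rot: [0.746, 0.666, -0.002, -0.002]
contact_force: [-0.2, -0.1, -0.1]
grip_width: -0.0003
finger_force: 0.0
```

>>> {"method": "carry_out", "body": {"targets": [[[-2.35, 2.36, 0, 0], [-2.35, 2.36, 0, 0], [-2.35, 2.36, 0, 0], [-2.35, 2.36, 0, 0], [0, 0, 1, 0], [0, 0, 1, 0], [0, 0, 0, 0], [0, 0, 0, 0], [0, 0, 0, 0]]]}}

```text
time: 18.48
ee_pos: [0.6928, -0.0955, 0.3588]
ee_rot: [0.746, 0.666, -0.001, -0.001]
contact_force: [-1.1, 0.1, -0.5]
grip_width: -0.0002
finger_force: 0.0
```

Run:
```python
from objs import *
go(F=(118,-85),z=.146,th=p[2]+np.pi/2)
```

```text
t 18.58 grasp [ 0.6934 -0.0957  0.2052] F [117.1 -83.3] tilt -1.0 theta 1.458 -> shift cm [-0.17  0.09  5.92] turn 0.001 grip -0.3 F [-0.2 -0.5 -0.2]
```

>>> {"method": "carry_out", "body": {"targets": [[[-0.17, 0, 2, 0], [0, 0, 1.6, 0], [0, 0, 1, 0], [0, 0, 0.6, 0], [0, 0, 0.4, 0], [0, 0, 0, 0], [0, 0, 0, 0]]]}}

```text
time: 19.17
ee_pos: [0.6938, -0.0984, 0.3044]
ee_rot: [0.746, 0.666, 0.0, 0.0]
contact_force: [-1.0, 0.3, 0.8]
grip_width: -0.0001
finger_force: 0.0
```

>>> {"method": "carry_out", "body": {"targets": [[[0, 0, 0.3, 0], [0, 0, 0.3, 0], [0, 0, 0.3, 0], [0, 0, 0, 0], [0, 0, 0, 0], [0, 0, 0, 0]]]}}

```text
time: 19.67
ee_pos: [0.6942, -0.0986, 0.2966]
ee_rot: [0.746, 0.666, 0.001, 0.001]
contact_force: [0.1, -0.2, 5.0]
grip_width: -0.0
finger_force: 3.0
```

>>> {"method": "carry_out", "body": {"targets": [[[0, 0, 0.3, 0], [0, 0, 0.3, 0], [0, 0, 0.2, 0], [0, 0, 0, 0], [0, 0, 0, 0], [0, 0, 0, 0]]]}}

```text
time: 20.17
ee_pos: [0.6941, -0.0985, 0.2933]
ee_rot: [0.746, 0.666, 0.001, 0.002]
contact_force: [-7.1, 2.3, 23.3]
grip_width: 0.0003
finger_force: 11.5
```

The cap is bottomed (23 N, 8 mm down). I rise, then re-measure the housing.

>>> {"method": "carry_out", "body": {"targets": [[[0, 0, -0.8, 0], [0, 0, -1.5, 0], [0, 0, -2, 0], [0, 0, -3, 0], [0, 0, -3, 0], [0, 0, -1, 0], [0, 0, 0, 0], [0, 0, 0, 0]]], "hand": 1}}

```text
time: 20.83
ee_pos: [0.6936, -0.0984, 0.3997]
ee_rot: [0.746, 0.666, 0.0, 0.0]
contact_force: [0.2, 0.1, -0.5]
grip_width: 0.0852
finger_force: 0.0
```

```bash
cat > hs.py <<'E'
from objs import *
def housing():
    # top: flange silhouette
    g=cv2.resize(b["img"],None,fx=4,fy=4,interpolation=cv2.INTER_CUBIC).max(2); 
    m=(g<68).astype(np.uint8); m[:4*215]=0; m[:,:4*200]=0; m[4*300:]=0; m[:,4*330:]=0
    m=cv2.morphologyEx(m,cv2.MORPH_OPEN,np.ones((9,9)))
    cs=max(cv2.findContours(m,0,1)[0],key=cv2.contourArea); r=cv2.minAreaRect(cs); print("rect",r,cv2.contourArea(cs))
    q=np.array([onz(b,(x+.5)/4-.5,(y+.5)/4-.5,.008)[:2] for x,y in cv2.boxPoints(r)])
    ang=[np.arctan2(*(q[(i+1)%4]-q[i])[::-1])%(np.pi/2) for i in range(4)]
    print("flange",q.mean(0).round(4),"sides",np.linalg.norm(q-np.roll(q,1,0),axis=1).round(4),"ang",np.round(ang,3))
    return q.mean(0)
if __name__=="__main__":
    h=housing(); print("collar pred px scene",proj(a,(*h,.1)).round(1))
    go(w=h,z=.25,th=p[2]+np.pi/2)
    u,v=proj(b,(*h,0)).astype(int); U,V=proj(a,(*h,.05)).astype(int)
    f=lambda c,u,v:cv2.resize(c["img"][v-32:v+32,u-32:u+32,::-1],None,fx=6,fy=6,interpolation=cv2.INTER_CUBIC)
    cv2.imwrite("pics/h1.png",np.hstack([f(b,u,v),f(a,U,V)])); print(u-32,v-32,U-32,V-32)
E
python3 hs.py
```

```text
rect ((1157.0, 1030.0), (104.36077880859375, 95.81879425048828), 68.19859313964844) 7568.5
flange [ 0.3841 -0.1423] sides [0.0789 0.0741 0.0792 0.0733] ang [0.364 0.353 0.36  0.363]
collar pred px scene [255.5 127.1]
t 20.93 grasp [ 0.6923 -0.0982  0.2422] F [116.4 -85.9] tilt -1.0 theta 1.4567 -> shift cm [ -7.89 -30.12  -0.67] turn -0.001 grip 85.8 F [ 0.3 -0.4 -0.4]
256 225 223 108
```

View pics/h1.png

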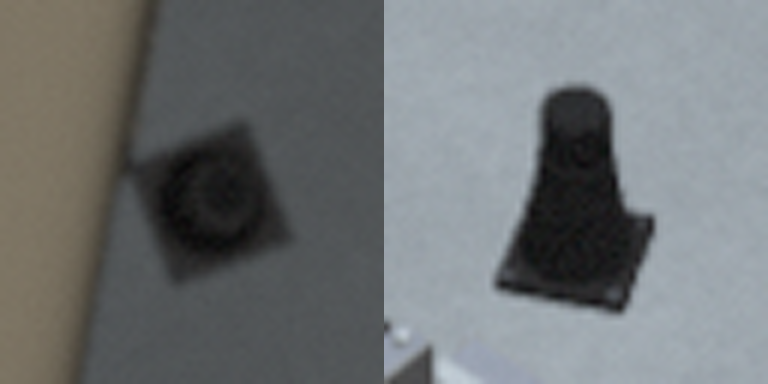

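Run:
```python
from objs import *
q=np.array([onz(b,256+x/6-.42,225+y/6-.42,.008)[:2] for x,y in((132,168),(248,122),(293,238),(178,284))])
ang=[np.arctan2(*(q[(i+1)%4]-q[i])[::-1])%(np.pi/2) for i in range(4)]
print(q.mean(0).round(4),np.linalg.norm(q-np.roll(q,1,0),axis=1).round(4),np.round(ang,3),np.mean(ang))
X=onz(a,254.8,125.1,.1);print("collar",X.round(4))
psi=np.mean(ang); h=(q.mean(0)+X[:2])/2
go(w=h,z=.25,th=p[2]+np.pi/2+psi-p[2])
```

```text
[ 0.38   -0.1488] [0.0628 0.0643 0.0628 0.0632] [0.36  0.343 0.36  0.359] 0.3552769421809209
collar [ 0.3782 -0.1489  0.1   ]
t 21.03 grasp [ 0.6922 -0.0981  0.2419] F [116.2 -85.9] tilt -1.0 theta 1.4567 -> shift cm [ -8.61 -30.53  -0.68] turn -0.469 grip 85.5 F [-0.1 -0.2 -0.5]
```

>>> {"method": "carry_out", "body": {"targets": [[[-0.86, -3.05, 0, 0], [-0.86, -3.05, 0, 0], [-0.86, -3.05, 0, 0], [-0.86, -3.05, 0, 0], [-0.86, -3.05, 0, 0], [-0.86, -3.05, 0, 0], [-0.86, -3.05, 0, 0], [-0.86, -3.05, 0, 0], [-0.86, -3.05, 0, 0], [-0.86, -3.08, 0, 0], [0, 0, 0, 0], [0, 0, 0, 0]]]}}

```text
time: 22.03
ee_pos: [0.3788, -0.1489, 0.3985]
ee_rot: [0.747, 0.665, -0.0, -0.001]
contact_force: [0.2, 0.1, 0.2]
grip_width: 0.0855
finger_force: 0.0
```

>>> {"method": "carry_out", "body": {"targets": [[[0, 0, 0, -0.1], [0, 0, 0, -0.1], [0, 0, 0, -0.1], [0, 0, 0, -0.1], [0, 0, 0, -0.069], [0, 0, 1, 0], [0, 0, 2, 0], [0, 0, 2, 0], [0, 0, 2, 0], [0, 0, 0, 0], [0, 0, 0, 0]]]}}

```text
time: 22.95
ee_pos: [0.3801, -0.1486, 0.3281]
ee_rot: [0.571, 0.821, -0.0, -0.002]
contact_force: [-0.5, -0.3, 0.1]
grip_width: 0.0856
finger_force: 0.0
```

Run:
```python
from objs import *
go(w=(.379,-.149),z=.085,th=1.571+.355)
save(a,"s5.png",(190,60,340,210),4)
```

```text
t 23.05 grasp [ 0.3812 -0.1494  0.1752] F [-186.9 -172.1] tilt -1.0 theta 1.9254 -> shift cm [ 0.12 -0.2   9.02] turn -0.001 grip 85.2 F [ 0.5 -0.5  0.5]
```

View pics/s5.png

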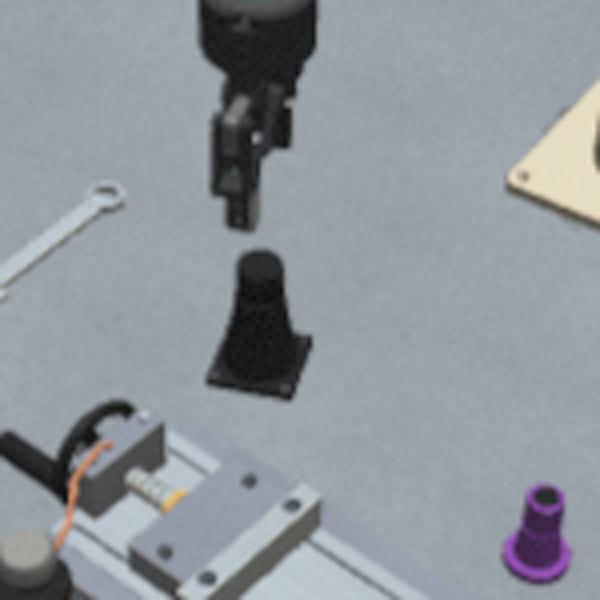

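The gripper stands over the housing (collar at (261,262)). I descend and grip the collar.

>>> {"method": "carry_out", "body": {"targets": [[[0.1, -0.15, 1.5, 0], [0, 0, 2, 0], [0, 0, 2, 0], [0, 0, 1.5, 0], [0, 0, 1, 0], [0, 0, 0.8, 0], [0, 0, 0, 0], [0, 0, 0, 0]]]}}

```text
time: 23.72
ee_pos: [0.3792, -0.149, 0.2424]
ee_rot: [0.571, 0.821, 0.0, 0.001]
contact_force: [-0.2, -0.5, 0.2]
grip_width: 0.0852
finger_force: 0.0
```

>>> {"method": "carry_out", "body": {"targets": [[[0, 0, 0, 0], [0, 0, 0, 0], [0, 0, 0, 0], [0, 0, 0, 0], [0, 0, 0, 0], [0, 0, 0, 0], [0, 0, 0, 0], [0, 0, 0, 0]]], "hand": 0, "grip_force": 50}}

```text
time: 24.38
ee_pos: [0.3796, -0.149, 0.2427]
ee_rot: [0.571, 0.821, 0.001, 0.001]
contact_force: [2.2, 1.6, 5.4]
grip_width: 0.0326
finger_force: 53.7
```

Run:
```python
from objs import *
go(w=(.379,-.149),z=.085,th=1.571+.355)
```

```text
t 24.48 grasp [ 0.3801 -0.149   0.0877] F [-188.1 -171.8] tilt -1.0 theta 1.9259 -> shift cm [ 0.04 -0.1   0.27] turn -0.0 grip 32.7 F [2.4 2.8 6.2]
```

>>> {"method": "carry_out", "body": {"targets": [[[0, 0, -0.6, 0], [0, 0, -1.5, 0], [0, 0, -2, 0], [0, 0, -2, 0], [0, 0, -2, 0], [0, 0, -2, 0], [0, 0, -2, 0], [0, 0, -2, 0], [0, 0, -1, 0], [0, 0, 0, 0], [0, 0, 0, 0]]]}}

```text
time: 25.4
ee_pos: [0.3784, -0.1486, 0.3923]
ee_rot: [0.571, 0.821, -0.0, -0.0]
contact_force: [-1.3, 0.6, -2.0]
grip_width: 0.0328
finger_force: 53.6
```

>>> {"method": "carry_out", "body": {"targets": [[[0, 0, 0, 0.08], [0, 0, 0, 0.08], [0, 0, 0, 0.08], [0, 0, 0, 0.08], [0, 0, 0, 0.08], [0, 0, 0, 0.069], [0, 0, 0, 0], [0, 0, 0, 0]]]}}

```text
time: 26.07
ee_pos: [0.378, -0.1484, 0.391]
ee_rot: [0.746, 0.666, -0.001, -0.002]
contact_force: [-0.3, 0.4, -1.8]
grip_width: 0.0333
finger_force: 53.6
```

Run:
```python
from objs import *
go(F=(0,93.5),z=.23,th=1.571+p[2])
```

```text
t 26.17 grasp [ 0.378  -0.1484  0.2367] F [-190.2 -171.4] tilt -1.0 theta 1.4582 -> shift cm [26.47 19.05  0.65] turn 0.001 grip 33.0 F [ 0.4 -0.5 -2.2]
```

>>> {"method": "carry_out", "body": {"targets": [[[2.2, 1.59, 0, 0], [2.2, 1.59, 0, 0], [2.2, 1.59, 0, 0], [2.2, 1.59, 0, 0], [2.2, 1.59, 0, 0], [2.2, 1.59, 0, 0], [2.2, 1.59, 0, 0], [2.2, 1.59, 0, 0], [2.2, 1.59, 0, 0], [2.2, 1.58, 0, 0], [2.2, 1.58, 0, 0], [2.2, 1.58, 0, 0]]]}}

```text
time: 27.17
ee_pos: [0.5987, 0.0931, 0.392]
ee_rot: [0.746, 0.666, -0.0, -0.0]
contact_force: [0.8, -0.9, -1.6]
grip_width: 0.0328
finger_force: 53.9
```

>>> {"method": "carry_out", "body": {"targets": [[[0, 0, 1, 0], [0, 0, 1.5, 0], [0, 0, 1.5, 0], [0, 0, 1.5, 0], [0, 0, 1, 0], [0, 0, 0, 0], [0, 0, 0, 0], [0, 0, 0, 0]]]}}

```text
time: 27.83
ee_pos: [0.5983, 0.0918, 0.3284]
ee_rot: [0.746, 0.666, 0.0, 0.0]
contact_force: [0.2, -0.5, -1.7]
grip_width: 0.0327
finger_force: 53.8
```

Run:
```python
from objs import *
go(F=(0,93.5),z=.143,th=1.571+p[2])
save(a,"s6.png",(215,95,345,265),3.5)
c1=a["img"][125:275,190:340,::-1]; c2=b["img"][140:290,180:330,::-1]
cv2.imwrite("pics/hh.png",cv2.resize(np.hstack([c1,c2]),None,fx=2.66,fy=2.66,interpolation=cv2.INTER_CUBIC))
```

```text
t 27.93 grasp [0.5989 0.0919 0.174 ] F [ 2.  92.3] tilt -1.0 theta 1.4568 -> shift cm [ 0.12 -0.21  3.1 ] turn -0.001 grip 32.5 F [ 0.8 -1.1 -2.3]
```

View pics/hh.png

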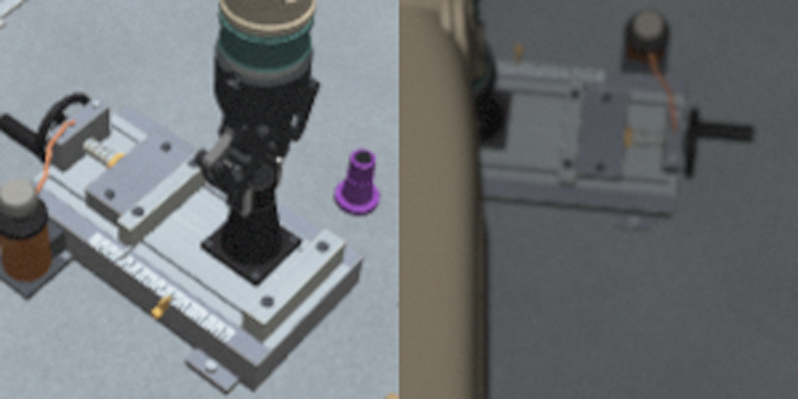

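The housing hangs over the bed with its flange (crop (252,243)) square to the jaws. I lower it.

>>> {"method": "carry_out", "body": {"targets": [[[0.12, -0.2, 0.8, 0], [0, 0, 0.8, 0], [0, 0, 0.6, 0], [0, 0, 0.4, 0], [0, 0, 0.2, 0], [0, 0, 0.2, 0], [0, 0, 0, 0], [0, 0, 0, 0]]]}}

```text
time: 28.6
ee_pos: [0.5963, 0.0934, 0.2978]
ee_rot: [0.746, 0.666, 0.0, 0.0]
contact_force: [0.5, 0.2, -2.6]
grip_width: 0.0328
finger_force: 54.0
```

Run:
```python
from objs import *
go(F=(0,93.5),z=.143,th=1.571+p[2])
```

```text
t 28.7 grasp [0.5964 0.0933 0.1428] F [-0.6 93.4] tilt -1.0 theta 1.4567 -> shift cm [ 0.01  0.06 -0.02] turn -0.001 grip 32.8 F [-0.5  0.4 -2. ]
```

>>> {"method": "carry_out", "body": {"targets": [[[0, 0, 0.1, 0], [0, 0, 0.1, 0], [0, 0, 0.1, 0], [0, 0, 0, 0], [0, 0, 0, 0]]]}}

```text
time: 29.12
ee_pos: [0.5963, 0.0934, 0.2976]
ee_rot: [0.746, 0.666, 0.001, 0.0]
contact_force: [-4.9, -0.1, 11.3]
grip_width: 0.0325
finger_force: 55.8
```

>>> {"method": "carry_out", "body": {"targets": [[[0, 0, 0, 0], [0, 0, 0, 0], [0, 0, 0, 0], [0, 0, 0, 0], [0, 0, 0, 0]]], "hand": 0.8}}

```text
time: 29.53
ee_pos: [0.5961, 0.0933, 0.2944]
ee_rot: [0.746, 0.666, -0.0, -0.0]
contact_force: [0.1, -0.0, -0.5]
grip_width: 0.0683
finger_force: 0.0
```

>>> {"method": "carry_out", "body": {"targets": [[[0, 0, -0.6, 0], [0, 0, -1.5, 0], [0, 0, -2.5, 0], [0, 0, -3, 0], [0, 0, -3, 0], [-3, 0, 0, 0], [-3, 0, 0, 0], [-3, 0, 0, 0], [-3, 0, 0, 0], [-3, 0, 0, 0], [0, 0, 0, 0], [0, 0, 0, 0]]]}}

```text
time: 30.53
ee_pos: [0.5789, -0.0571, 0.401]
ee_rot: [0.747, 0.665, 0.0, -0.0]
contact_force: [-0.5, 1.2, 0.2]
grip_width: 0.0683
finger_force: 0.0
```

>>> {"method": "carry_out", "body": {"targets": [[[-3, 0, 0, 0], [-3, 0, 0, 0], [-3, 0, 0, 0], [-3, 0, 0, 0], [-3, 0, 0, 0], [0, 0, 0, 0], [0, 0, 0, 0]]]}}

```text
time: 31.12
ee_pos: [0.5622, -0.2051, 0.4007]
ee_rot: [0.747, 0.665, 0.0, -0.0]
contact_force: [-0.4, -0.7, -0.8]
grip_width: 0.0681
finger_force: 0.0
```

```bash
cat > wh.py <<'E'
from objs import *
# wheel angle from handle pixels: dark mask + predicted capsule; score angle by mean darkness along handle axis, both views
def handle():
    # top: dark pixels to the -y side of wheel
    pts=[]
    for c,nm in((a,"s"),(b,"t")):
        q=np.array([proj(c,W(p,X)) for X in((0,-185,71),)]); u,v=q[0].astype(int)
        m=(c["img"].max(2)<60)
        lo,hi=np.array([u-35,v-35]),np.array([u+35,v+35])
        yy,xx=np.nonzero(m[lo[1]:hi[1],lo[0]:hi[0]]); xy=np.c_[xx,yy]+lo
        best=[]
        for ph in np.linspace(0,2*np.pi,360,endpoint=False):
            ax=np.array([proj(c,W(p,(30*np.sin(ph),y,71+30*np.cos(ph)))) for y in np.linspace(-160,-214,20)])
            val=np.mean([cv2.getRectSubPix(c["img"].max(2).astype(np.float32),(1,1),(float(x),float(y)))[0,0] for x,y in ax]); best.append(val)
        best=np.array(best); pts.append(best)
        print(nm,"best deg",np.argsort(best)[:12])
    s=pts[0]/pts[0].mean()+pts[1]/pts[1].mean(); print("both",np.argsort(s)[:8])
if __name__=="__main__":
    handle(); go(F=(0,-196),z=.2,th=1.571+p[2])
    # housing flange on bed, scene
    print("pred flange corners scene crop",[proj(a,W(p,(x,93.5+y,63))).round(1).tolist() for x,y in((-33,-33),(33,-33),(33,33),(-33,33))])
    c1=a["img"][125:275,190:340,::-1]; c2=b["img"][140:290,180:330,::-1]
    cv2.imwrite("pics/last0.png",cv2.resize(np.hstack([c1,c2]),None,fx=2.66,fy=2.66,interpolation=cv2.INTER_CUBIC))
E
python3 wh.py
```

```text
s best deg [126 127 125 124 123 128 122 121 129 120 119 130]
t best deg [86 87 85 88 84 89 83 90 82 91 81 92]
both [119 118 120 117 121 116 115 122]
t 31.22 grasp [ 0.5622 -0.2034  0.2456] F [  -1.  -205.3] tilt -1.0 theta 1.4579 -> shift cm [0.92 0.1  4.56] turn 0.001 grip 68.3 F [-0.3  0.5  0.3]
pred flange corners scene crop [[282.5, 208.2], [265.3, 224.0], [286.3, 238.8], [303.4, 222.2]]
```

Run:
```python
from wh import *
z=np.load("c0.npz"); a["img"]=z["a"]; b["img"]=z["b"]; handle()
```

```text
s best deg [127 126 125 124 128 123 122 129 121 130 120 131]
t best deg [141 140 142 123 122 139 124 121 125 138 143 120]
both [123 122 124 121 125 126 120 127]
```

Run:
```python
from wh import *
z=np.load("c0.npz")
def tri(q1,q2):
    o1,d1=ray(a,*q1);o2,d2=ray(b,*q2); M=np.c_[d1,-d2]; k=np.linalg.lstsq(M,o2-o1,rcond=None)[0]
    P,Q=o1+k[0]*d1,o2+k[1]*d2; return (P+Q)/2,np.linalg.norm(P-Q)*1000
X,e=tri(OS(28,124),T(712,201)); print("tip F",toF(X).round(1),X[2].round(4),e.round(1))
# top handle centerline: darkest rows at columns
g=z["b"].max(2)
for u in(297,301,305,309): 
    col=g[178:203,u].astype(float); w=np.clip(75-col,0,None); print(u,(w*np.arange(178,203)).sum()/w.sum())
for ph in (90,110,126,140):
    r=np.radians(ph); print(ph,[proj(c,W(p,(30*np.sin(r),y,71+30*np.cos(r)))).round(1).tolist() for c in(a,b) for y in(-160,-218)])
print(OS(28,124),OS(20,120),T(712,201))
```

```text
tip F [  22.6 -214.5] 0.0513 0.8
297 188.76190476190476
301 188.95575221238937
305 189.27426160337552
309 189.74008810572687
90 [[202.9, 177.0], [187.8, 166.4], [294.9, 184.4], [314.0, 186.3]]
110 [[203.7, 179.2], [188.7, 168.7], [294.6, 185.7], [313.6, 187.6]]
126 [[204.9, 180.2], [190.1, 169.8], [294.3, 187.5], [313.2, 189.3]]
140 [[206.4, 180.5], [191.6, 170.1], [294.0, 189.4], [312.8, 191.3]]
(191.625, 170.625) (189.625, 169.625) (312.0, 189.79999999999998)
```

The handle tip triangulates to F x≈22.6, z≈51, so the wheel angle is about 131° (jaw ≈3.6 mm). The mark needs 6.7 turns (2412°).

>>> {"method": "carry_out", "body": {"targets": [[[0.5, 1.2, 0, 0], [0, 1.2, 0, 0], [0, 0, 2, 0], [0, 0, 3, 0], [0, 0, 3, 0], [0, 0, 3, 0], [0, 0, 3, 0], [0, 0, 2, 0], [0, 0, 0, 0], [0, 0, 0, 0]]], "hand": 0.6}}

```text
time: 32.25
ee_pos: [0.5864, -0.2016, 0.2396]
ee_rot: [0.746, 0.666, -0.0, -0.001]
contact_force: [0.3, -1.2, -0.3]
grip_width: 0.0509
finger_force: 0.0
```

Run:
```python
from wh import *
go(F=(23,-200),z=.0515,th=1.571+p[2])
```

```text
t 32.35 grasp [ 0.5882 -0.2027  0.0874] F [  24.7 -201.6] tilt -1.0 theta 1.4574 -> shift cm [ 0.16 -0.19  3.59] turn -0.0 grip 51.3 F [ 1.5 -0.3 -0.7]
```

>>> {"method": "carry_out", "body": {"targets": [[[0.15, -0.15, 0.9, 0], [0, 0, 0.9, 0], [0, 0, 0.9, 0], [0, 0, 0.6, 0], [0, 0, 0.3, 0], [0, 0, 0, 0], [0, 0, 0, 0]]]}}

```text
time: 32.93
ee_pos: [0.5849, -0.2008, 0.2043]
ee_rot: [0.746, 0.666, -0.0, -0.0]
contact_force: [0.2, 1.0, 0.0]
grip_width: 0.0518
finger_force: 0.0
```

>>> {"method": "carry_out", "body": {"targets": [[[0, 0, 0, 0], [0, 0, 0, 0], [0, 0, 0, 0], [0, 0, 0, 0], [0, 0, 0, 0], [0, 0, 0, 0]]], "hand": 0, "grip_force": 30}}

```text
time: 33.43
ee_pos: [0.5855, -0.201, 0.2052]
ee_rot: [0.746, 0.666, 0.0, 0.001]
contact_force: [2.0, -0.7, -0.2]
grip_width: 0.0193
finger_force: 30.5
```

```bash
cat > c.py <<'E'
from wh import *
go(F=(0,-200),z=.071,th=1.571+p[2])
E
python3 c.py; python3 -c "
import numpy as np
f=lambda a:np.round([3*np.sin(np.radians(a)),-3*np.cos(np.radians(a))],2)
for s in range(131,500,30): print(s, f(s+30)-f(s))"
```

```text
t 33.53 grasp [ 0.5857 -0.2011  0.0501] F [  22.1 -200.3] tilt -1.0 theta 1.4567 -> shift cm [ 0.03 -2.21 -2.09] turn -0.001 grip 19.1 F [ 2.2 -0.9  0.6]
131 [-1.28  0.87]
161 [-1.55  0.1 ]
191 [-1.4  -0.68]
221 [-0.87 -1.28]
251 [-0.1  -1.55]
281 [ 0.68 -1.4 ]
311 [ 1.28 -0.87]
341 [ 1.55 -0.1 ]
371 [1.4  0.68]
401 [0.87 1.28]
431 [0.1  1.55]
461 [-0.68  1.4 ]
491 [-1.28  0.87]
```

>>> {"method": "carry_out", "body": {"targets": [[[0, -0.64, 0.44, 0], [0, -0.64, 0.43, 0], [0, -0.78, 0.05, 0], [0, -0.77, 0.05, 0], [0, -0.7, -0.34, 0], [0, -0.7, -0.34, 0], [0, 0, 0, 0]]]}}

```text
time: 34.12
ee_pos: [0.5442, -0.1965, 0.2044]
ee_rot: [0.746, 0.666, 0.002, 0.003]
contact_force: [4.3, 0.6, 7.0]
grip_width: 0.0189
finger_force: 31.1
```

>>> {"method": "carry_out", "body": {"targets": [[[0, -0.87, -1.28, 0], [0, -0.1, -1.55, 0], [0, 0.68, -1.4, 0], [0, 1.28, -0.87, 0], [0, 0, 0, 0]]]}}

```text
time: 34.53
ee_pos: [0.554, -0.1975, 0.2545]
ee_rot: [0.746, 0.666, 0.001, 0.001]
contact_force: [0.2, -0.7, 7.4]
grip_width: 0.0189
finger_force: 31.5
```

```bash
python3 c.py
```

```text
t 34.63 grasp [ 0.5521 -0.1974  0.0984] F [ -11.7 -200.4] tilt -1.0 theta 1.457 -> shift cm [0.05 1.18 2.74] turn -0.0 grip 18.7 F [-3.2  0.1  7.7]
```

>>> {"method": "carry_out", "body": {"targets": [[[0, 1.6, -0.3, 0], [0, 1.4, 0.68, 0], [0, 0.87, 1.28, 0], [0, 0.1, 1.55, 0], [0, -0.68, 1.4, 0], [0, -1.28, 0.87, 0], [0, -1.55, 0.1, 0], [0, -1.4, -0.68, 0], [0, -0.87, -1.28, 0], [0, -0.1, -1.55, 0], [0, 0.68, -1.4, 0], [0, 1.28, -0.87, 0]]]}}

```text
time: 35.63
ee_pos: [0.5526, -0.1973, 0.2547]
ee_rot: [0.747, 0.665, 0.0, 0.001]
contact_force: [2.3, -2.8, -9.8]
grip_width: 0.0188
finger_force: 30.2
```

```bash
python3 c.py
```

```text
t 35.73 grasp [ 0.5546 -0.1978  0.0999] F [  -9.2 -200.5] tilt -1.0 theta 1.4567 -> shift cm [0.05 0.91 2.89] turn -0.001 grip 19.0 F [ 0.9 -1.3  1.1]
```

>>> {"method": "carry_out", "body": {"targets": [[[0, 1.55, -0.1, 0], [0, 1.4, 0.68, 0], [0, 0.87, 1.28, 0], [0, 0.1, 1.55, 0], [0, -0.68, 1.4, 0], [0, -1.28, 0.87, 0], [0, -1.55, 0.1, 0], [0, -1.4, -0.68, 0], [0, -0.87, -1.28, 0], [0, -0.1, -1.55, 0], [0, 0.68, -1.4, 0], [0, 1.28, -0.87, 0]]]}}

```text
time: 36.73
ee_pos: [0.5526, -0.1973, 0.2547]
ee_rot: [0.747, 0.665, -0.0, 0.001]
contact_force: [2.6, -2.6, -10.9]
grip_width: 0.0186
finger_force: 30.5
```

```bash
python3 c.py
```

```text
t 36.83 grasp [ 0.5545 -0.1978  0.0998] F [  -9.3 -200.5] tilt -1.0 theta 1.4567 -> shift cm [0.06 0.92 2.89] turn -0.001 grip 19.0 F [ 0.8 -1.5  1.2]
```

>>> {"method": "carry_out", "body": {"targets": [[[0, 1.55, -0.1, 0], [0, 1.4, 0.68, 0], [0, 0.87, 1.28, 0], [0, 0.1, 1.55, 0], [0, -0.68, 1.4, 0], [0, -1.28, 0.87, 0], [0, -1.55, 0.1, 0], [0, -1.4, -0.68, 0], [0, -0.87, -1.28, 0], [0, -0.1, -1.55, 0], [0, 0.68, -1.4, 0], [0, 1.28, -0.87, 0]]]}}

```text
time: 37.83
ee_pos: [0.5526, -0.1973, 0.2547]
ee_rot: [0.747, 0.665, -0.0, 0.001]
contact_force: [2.6, -3.2, -10.0]
grip_width: 0.0191
finger_force: 30.7
```

```bash
python3 c.py
```

```text
t 37.93 grasp [ 0.5544 -0.1977  0.0998] F [  -9.4 -200.5] tilt -1.0 theta 1.4568 -> shift cm [0.05 0.94 2.88] turn -0.001 grip 18.7 F [ 0.6 -1.7  0.4]
```

>>> {"method": "carry_out", "body": {"targets": [[[0, 1.55, -0.1, 0], [0, 1.4, 0.68, 0], [0, 0.87, 1.28, 0], [0, 0.1, 1.55, 0], [0, -0.68, 1.4, 0], [0, -1.28, 0.87, 0], [0, -1.55, 0.1, 0], [0, -1.4, -0.68, 0], [0, -0.87, -1.28, 0], [0, -0.1, -1.55, 0], [0, 0.68, -1.4, 0], [0, 1.28, -0.87, 0]]]}}

```text
time: 38.93
ee_pos: [0.5525, -0.1973, 0.2547]
ee_rot: [0.747, 0.665, -0.0, 0.001]
contact_force: [1.8, -3.0, -10.7]
grip_width: 0.0188
finger_force: 30.8
```

```bash
cat > fl.py <<'E'
from wh import *
go(F=(0,-200),z=.071,th=1.571+p[2])
# flange rect in scene picture: dark blob; extreme corners of lower flange edge
im=cv2.resize(a["img"],None,fx=4,fy=4,interpolation=cv2.INTER_CUBIC).max(2); m=(im<62).astype(np.uint8)
u0,v0,u1,v1=250,170,315,255; m2=np.zeros_like(m); m2[v0*4:v1*4,u0*4:u1*4]=m[v0*4:v1*4,u0*4:u1*4]
n,l,st,ce=cv2.connectedComponentsWithStats(m2); i=1+np.argmax(st[1:,4]); print(st[i]/4)
y,x=np.nonzero(l==i); f=lambda k:((x[k]+.5)/4-.5,(y[k]+.5)/4-.5)
for nm,k,X in(("left",x.argmin(),(33,-33,59)),("right",x.argmax(),(-33,33,59)),("bottom",y.argmax(),(33,33,55))):
    q=f(k); P=onz(a,*q,X[2]/1000); print(nm,np.round(q,1),"F",toF(P).round(1),"-> centre",(toF(P)-X[:2]).round(1))
# collar top centre at z=155mm: top rows
t=y.min(); k=y<t+4*4; print("top of blob",(x[k].mean()+.5)/4-.5,t/4)
P=onz(a,(x[k].mean()+.5)/4-.5,t/4+5,.155); print("collar F",toF(P).round(1))
E
python3 fl.py
```

```text
t 39.03 grasp [ 0.5542 -0.1977  0.0998] F [  -9.6 -200.5] tilt -1.0 theta 1.4568 -> shift cm [0.05 0.95 2.88] turn -0.001 grip 19.3 F [ 0.8 -2.3  0.5]
[ 267.    194.5    32.75   43.   2867.75]
left [266.6 224.4] F [29.4 61.7] -> centre [-3.6 94.7]
right [299.1 220.4] F [-33.  113.7] -> centre [ 0.  80.7]
bottom [283.1 236.9] F [ 29.2 113.9] -> centre [-3.8 80.9]
top of blob 286.0445652173913 194.5
collar F [ 1.3 94.5]
```

Run:
```python
from wh import *
out=[]
for c in(a,b):
    u,v=proj(c,W(p,(10,70,70))).astype(int); s=5; u0,v0=u-40,v-45
    im=cv2.convertScaleAbs(cv2.resize(c["img"][v0:v0+90,u0:u0+80,::-1],None,fx=s,fy=s,interpolation=cv2.INTER_CUBIC),alpha=1.5)
    def L(P,col):
        q=np.array([(proj(c,W(p,X))-[u0,v0]+.5)*s-.5 for X in P]);cv2.polylines(im,[np.round(q*8).astype(int)],True,col,1,cv2.LINE_AA,3)
    L([(x,94+y,63) for x,y in((-33,-33),(33,-33),(33,33),(-33,33))],(0,255,0)); th=np.linspace(0,6.28,30)
    L([(17*np.cos(t),94+17*np.sin(t),155) for t in th],(0,255,255)); L([(60,44.3,87),(-60,44.3,87)],(0,0,255)); L([(70,62,56),(80,62,56)],(255,0,255)); L([(60,130,87),(-60,130,87)],(0,0,255))
    out.append(im)
cv2.imwrite("pics/z.png",np.hstack(out))
```

```text
(no output)
```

View pics/z.png

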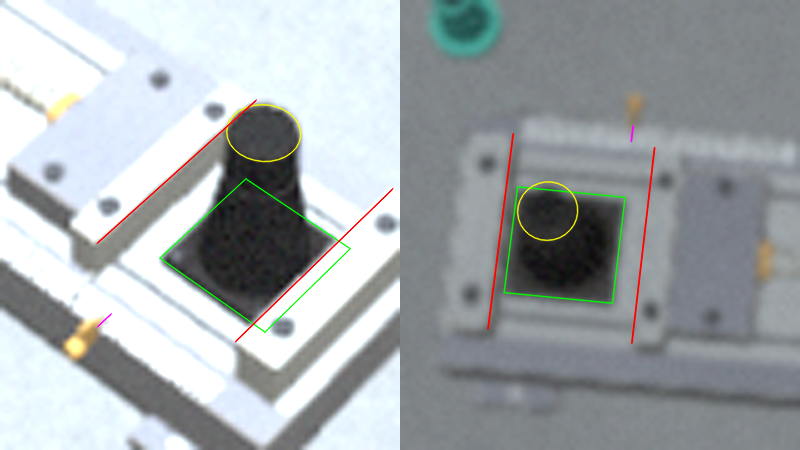

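The picture matches the predictions. The housing's flange (top crop (565,245)) is centred and square at F≈(0,94), and the sliding jaw's face is at about F y 44, as the turn count predicts. I continue cranking.

>>> {"method": "carry_out", "body": {"targets": [[[0, 1.55, -0.1, 0], [0, 1.4, 0.68, 0], [0, 0.87, 1.28, 0], [0, 0.1, 1.55, 0], [0, -0.68, 1.4, 0], [0, -1.28, 0.87, 0], [0, -1.55, 0.1, 0], [0, -1.4, -0.68, 0], [0, -0.87, -1.28, 0], [0, -0.1, -1.55, 0], [0, 0.68, -1.4, 0], [0, 1.28, -0.87, 0]]]}}

```text
time: 40.13
ee_pos: [0.5527, -0.1974, 0.2549]
ee_rot: [0.746, 0.665, -0.0, 0.001]
contact_force: [3.0, -3.6, -12.1]
grip_width: 0.019
finger_force: 30.8
```

>>> {"method": "carry_out", "body": {"targets": [[[0, 0.78, -0.15, 0], [0, 0.77, 0.05, 0], [0, 0.74, 0.24, 0], [0, 0.66, 0.44, 0], [0, 0.52, 0.58, 0], [0, 0.35, 0.7, 0], [0, 0.15, 0.77, 0], [0, -0.05, 0.78, 0], [0, -0.24, 0.74, 0], [0, -0.44, 0.66, 0]]]}}

```text
time: 40.97
ee_pos: [0.5859, -0.2012, 0.2053]
ee_rot: [0.746, 0.666, 0.0, 0.001]
contact_force: [2.6, -3.0, 0.1]
grip_width: 0.0185
finger_force: 32.1
```

>>> {"method": "carry_out", "body": {"targets": [[[0, -0.58, 0.52, 0], [0, -0.7, 0.35, 0], [0, -0.77, 0.15, 0], [0, -0.78, -0.05, 0], [0, -0.74, -0.24, 0], [0, -0.66, -0.44, 0], [0, -0.52, -0.58, 0], [0, -0.35, -0.7, 0], [0, 0, 0, 0], [0, 0, 0, 0], [0, 0, 0, 0]]]}}

```text
time: 41.88
ee_pos: [0.5359, -0.1957, 0.2178]
ee_rot: [0.746, 0.666, 0.001, 0.002]
contact_force: [6.2, -2.8, 2.9]
grip_width: 0.0189
finger_force: 32.3
```

```bash
python3 fl.py
```

```text
t 41.98 grasp [ 0.5368 -0.1959  0.0627] F [ -27.1 -200.6] tilt -1.0 theta 1.4564 -> shift cm [ 0.07  2.71 -0.82] turn -0.001 grip 18.8 F [ 5.5 -2.8  2.3]
[ 266.75  194.75   33.25   42.5  2867.5 ]
left [266.4 223.9] F [28.7 60.2] -> centre [-4.3 93.2]
right [299.4 220.4] F [-33.4 114.1] -> centre [-0.4 81.1]
bottom [283.4 236.6] F [ 28.2 113.9] -> centre [-4.8 80.9]
top of blob 286.501079447323 194.75
collar F [ 1.2 95.7]
```

The handle stands at 253° (2413° total), so the jaw is at about 67.0 mm. I release and clear.

>>> {"method": "carry_out", "body": {"targets": [[[0, 0, 0, 0], [0, 0, 0, 0], [0, 0, 0, 0], [0, 0, 0, 0], [0, 0, 0, 0]]], "hand": 0.6}}

```text
time: 42.4
ee_pos: [0.5339, -0.1945, 0.2157]
ee_rot: [0.746, 0.666, -0.0, -0.001]
contact_force: [-0.6, -0.6, 0.4]
grip_width: 0.0513
finger_force: 0.0
```

>>> {"method": "carry_out", "body": {"targets": [[[0, 0, -1, 0], [0, 0, -2, 0], [0, 0, -3, 0], [0, 0, -3, 0], [0, 0, -3, 0], [0, 0, -3, 0], [-3, -3, -1, 0], [-3, -2, 0, 0], [-3, -2, 0, 0], [-3, -2, 0, 0], [-3, -2, 0, 0], [0, 0, 0, 0]]]}}

```text
time: 43.4
ee_pos: [0.407, -0.3338, 0.3771]
ee_rot: [0.748, 0.663, -0.001, 0.001]
contact_force: [-0.2, -0.1, -1.2]
grip_width: 0.0514
finger_force: 0.0
```

>>> {"method": "carry_out", "body": {"targets": [[[-3, -1, 0, 0], [-3, -1, 0, 0], [-3, -1, 0, 0], [-3, 0, 0, 0], [-3, 0, 0, 0], [0, 0, 0, 0], [0, 0, 0, 0]]]}}

```text
time: 43.98
ee_pos: [0.3629, -0.4771, 0.3764]
ee_rot: [0.747, 0.665, 0.0, -0.0]
contact_force: [-0.6, 1.1, -0.3]
grip_width: 0.0515
finger_force: 0.0
```

Run:
```python
from wh import *
handle()
# sliding jaw / mark check in top: brass clip column, jaw edge profile along F y at x=+45,z=87
g=b["img"].astype(float).mean(2)
for x in(-50,50):
    ys=np.arange(40,90,1.); pr=[cv2.getRectSubPix(g.astype(np.float32),(1,1),tuple(map(float,proj(b,W(p,(x,y,87))))))[0,0] for y in ys]
    print(x,"top jaw-edge darkest step at F y",ys[np.argmin(np.gradient(np.convolve(pr,np.ones(3)/3,'same'))[3:-3])+3])
import caps
import hs
# flange via top
m=(cv2.resize(b["img"],None,fx=4,fy=4,interpolation=cv2.INTER_CUBIC).max(2)<75).astype(np.uint8)
u,v=proj(b,W(p,(0,96,63))); m[:int(4*v-90)]=0; m[int(4*v+90):]=0; m[:,:int(4*u-90)]=0; m[:,int(4*u+90):]=0
r=cv2.minAreaRect(max(cv2.findContours(m,0,1)[0],key=cv2.contourArea)); q=np.array([toF(onz(b,(x+.5)/4-.5,(y+.5)/4-.5,.063)) for x,y in cv2.boxPoints(r)]); print(r,q.round(1).tolist(),q.mean(0))
```

```text
s best deg [265 266 267 264 268 263 262 269 261 260 259 270]
t best deg [227 226 228 229 225 230 231 224 232 292 293 223]
both [265 266 264 267 268 263 262 261]
-50 top jaw-edge darkest step at F y 61.0
50 top jaw-edge darkest step at F y 61.0
s bed [33, 17, 30, 35, 538] (np.float64(285.70754716981133), 205.6) [0.589 0.089 0.119] [-7.9 88.1]
t bed [5, 21, 20, 21, 350] [0.594 0.096 0.075] [-3.2 95.5]
t crate [37, 21, 14, 12, 125] [0.45  0.298 0.035]
t crate [29, 51, 14, 12, 130] [0.361 0.318 0.035]
((836.1757202148438, 752.2559204101562), (90.02617645263672, 100.13294219970703), 6.709836959838867) [[-42.2, 132.8], [35.3, 133.7], [33.9, 64.8], [-43.5, 64.7]] [-4.14059319 98.99257213]
```

```bash
python3 -c "
from cell import env
print(env.close_job())"
```

```text
the job is handed in; nothing more can be done
None
```

I handed the job in at about 44 s: both end caps stand upright in the crate, the oiler was pressed to the bottom and let up, the housing stands square and close to centred between the jaws, and the jaw is at about 67 mm, the brass mark by handle count (±0.3 mm; the last picture put its face about 1 mm short); the judge returned no result.

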